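# Drift a stone stop into line and secure the keeper

### The arm

A 7-joint arm with a two-finger parallel gripper is mounted at the origin on the work surface. World frame = base frame: x ahead of the robot, y to its left, z up, the work surface at z = 0. Lengths are in mm, angles in rad, forces in N, time in s.
With the tool pointing down it reaches from about 425 to 950 mm from the base axis. Payload 4.7 kg.
Tool frame: the origin (TCP) lies on the centre line of the jaws, within the pads' length; the fingertips stand 14 mm ahead of it and the grasp point (between the pads) lies 5 mm behind it; y points along the fingers, x is the direction in which the jaws open and shut, and the axes are right-handed (so a half turn about y gives the same grasp; the last joint's range is limited). The gripper opens to 87 mm and grips with 3 to 60 N. Pads are 19 mm wide; open, the fingers measure 117 mm over their backs; the gripper's body (75 mm by 190 mm) begins 51 mm behind the grasp point.
Start: joints at [1.182, 0.469, -0.049, 1.532, 0.024, 1.141, -0.082], TCP at [237.705, -631.779, 236.573] pointing down, gripper open.
Joint ranges: [-2.59, 2.59], [-0.33, 1.99], [-1.39, 1.29], [0.1, 2.45], [-1.04, 4.18], [0.21, 1.99], [-2.66, 2.66]. Speed limits (rad/s): [2.57, 2.57, 3.14, 3.14, 3.14, 3.14, 3.14].

### API

Orientations are given as a unit quaternion [x, y, z, w].
In Python, from bench import state, snapshot, sign_off, boxes_of, trace, landmark_of gives the robot as it stands.
- The arm moves only by the tool send_rows, never from a script. Its argument "plan" is a list of rows, each a list of 3 entries, a list of its own where there are three numbers: the shift along the tool's x, y, z in mm, then the turn, a rotation vector about the tool's x, y, z in degrees, then the finger opening in mm, from 0 to 87. A call has 1 to 12 rows; each row shifts and turns the commanded pose from where the row before left it, along the tool's axes as they then stand; what a row does not reach is not made up. A row lasts 1/12 s, in which the tool goes at most 41.7 mm and 7.16 degrees, less where a joint would pass 70% of its speed; a pose out of reach is approached as far as the arm can. A call with a gripper value outside its range is refused whole. The fingers move at their own pace and stop on an object; "grip_force" is the grip in N (left out, the last holds). Time passes only in rows, so rows that do not move let the fingers close. It gives the time, the measured TCP pose, the force and the opening at its end, in the units of the state.
- state(): the state, without advancing time (a new reading comes with each control period).
- snapshot(name): name is "side" or "top"; returns a dict with "color" (480x640x3 uint8, blue, green, red), "depth" (480x640 float32, mm along the optical axis (not along the pixel's ray), 0 where there is no reading), "intrinsics" (3x3 intrinsics, pixels), "origin" and "rotation" of the camera in the world. Camera axes: x right, y down, z forward; pixel columns grow to the right and rows downward; lengths in mm; the calibration is good to about 2 mm. A picture is of the moment at which its call begins.
- sign_off(): hands the job in, once; it reports no verdict.
Trained networks look in the newest picture that a camera, given by its name, has taken for a name from the list of things; names that differ only in an ending like _2 or _b are one class to them, and where a whole thing is asked for, a point or a joint stands for the part that bears it (a point fixed in the world has none). Each returns a list of dicts, best first, with "score" (0 to 1); they miss things now and then, are a little off and sometimes report something else, mostly with a low value. They report only what shows in the picture. A call takes as long as a camera call. They do not tell look-alikes from the thing itself.
- boxes_of(camera, query): "centre" ([row, column] in pixels, amid what is visible of it).
- trace(camera, query): "pixels" (480x640 bool, what is visible of it) and "centre" ([row, column] in pixels, amid what is visible of it).
- landmark_of(camera, query): "centre" ([row, column] in pixels: a listed point, or the origin of a listed thing).
The state is a dict: "time": time; "joints": joint angles; "qd": joint speeds; "effort": joint torques, N m; "tcp_pos": TCP position; "ee_rot": TCP orientation; "contact_force": force on the tool from outside, world axes, zero at the start; "torque": the same for the moment, N m; "grip_width": finger opening in mm.
Only numpy, scipy, OpenCV 4.12 (cv2) and the standard library are available. Lean on these libraries where they do the work, as an engineer would, in place of code of your own. Each camera call takes 0.05 s, during which the arm holds its last target.

### The job

The sliding bar of the stone stop sits a few millimetres back, so its hole is out of line with the hole in the bracket. Take the tapered steel drift from the tool rack and push it, upright, down through both holes until its collar lies flat on the bracket, so that the drift itself draws the bar into line; then let go and swing the keeper fully closed to its stop, over the collar. Leave the other rack tools, the mallet and the stone offcut where they are.

Things in the scene. Friction and masses are not known exactly. Their poses are not given: they have to be found in the camera images.
- drift_handle (a point): The drift: a bare-steel tapered pin, the only all-steel tool, upright in one of the rack's three places (which one varies), its collar resting on the rack top; loose, 0.2 to 0.45 kg, round about its z axis (up). This point is half-way up its plain round handle, 22 mm in diameter, 45 mm tall (from 24 mm below this point to 21 mm above).
- drift_collar (a point): Centre of the underside of the drift's round collar (40 mm in diameter, 6 mm thick, just under the handle), 30 mm below drift_handle. z up along the drift. Below it come a straight shank, 20 mm in diameter and 32 mm long, and a taper, 58 mm long, down to the 5 mm wide tip.
- drift_tip (a point): Centre of the drift's small end, 90 mm below the collar's underside. The drift jams if merely dropped in: it needs a steady push of some 10 to 20 N, held upright.
- bracket_hole (a point): Centre of the mouth of the 21 mm hole in the fixed bracket's level top plate (bare grey, 120 by 120 mm, 12 mm thick, on two blue cheeks), on its upper face, 110 mm above the bench. x: along the bar towards jaw and stone; y: towards the side on which the keeper opens; z up. Below the holes it is open down to 8 mm above the bench. Place and yaw vary.
- bar_hole (a point): Centre of the mouth of the 21 mm hole through the sliding steel bar (14 mm thick), on the bar's upper face, 14 mm lower than bracket_hole (2 mm under the top plate). At the start it lies 3.5 to 6 mm off, towards the bracket's -x; it can be seen through the upper hole. Same axes as the bracket.
- stop_bar (a joint): How far the bar stands back (towards the bracket's -x, away from the stone), in m: 0 = its hole is exactly under the bracket's hole and the jaw is up to the stone. It slides stiffly (about 8 N) and stays where it is left; travel -0.002 to 0.010.
- keeper (a joint): Angle of the keeper, a level steel bar 20 mm wide, 8 mm thick: 0 = closed against its stop, lying along the bracket's x over the collar's rim, beside the handle. It grows as it opens towards +y (clockwise from above), to 1.7; starts at 0.9 to 1.5. Turns easily (0.06 N m), stays where left. Its underside passes 2 mm above a fully lowered collar and cannot pass a higher one.
- keeper_tab (a point): Middle of the upright round finger tab at the keeper's free end: 14 mm in diameter, 38 mm tall (19 mm above and below this point, where the keeper's bar begins), 95 mm from the pivot axis. It moves with the keeper.
- keeper_pivot (a point): On the keeper's vertical hinge axis, half-way through the keeper's thickness, 12 mm above the top plate: x = 50 mm, y = 23 mm from bracket_hole in the bracket's axes. With the keeper closed the tab is at x = -45 mm, y = 23 mm. A screw head here rises 10 mm above the point.
- rack_middle (a point): Centre of the top of the fixed plywood tool rack's middle place, 105 mm above the bench; the top is 75 mm (x) by 225 mm (y), 16 mm thick. The other two places are 75 mm to either side along the rack's y. Places are 26 mm square holes, open below. Place and yaw vary, and rack and bracket may change sides.
- chisel_handle (a point): Bystander: a stone chisel with a turned wooden handle (up to 36 mm wide, 68 mm tall above the rack), upright in the rack; this point is half-way up the handle.
- rasp_handle (a point): Bystander: a rasp with a slimmer turned wooden handle (up to 34 mm wide, 68 mm tall above the rack), upright in the rack; this point is half-way up the handle.
- mallet_mid (a point): Bystander: a round wooden mallet 170 mm tall standing on its 72 mm wide head on the bench; this point is half-way up.
- offcut_mid (a point): Bystander: a small sandstone offcut 85 by 60 by 54 mm lying on the bench; this point is half-way up.
Not all that is in view belongs to the job. What is shaped like the part that bears drift_handle but blue or turquoise is not meant.

How it is judged (in metres and radians):
On the way, in this order (a step that is already met when the one before it is completed fails the run):
1. the drift's tip has entered the bar's hole while the bar is still out of line (z of drift_tip in the frame of bar_hole below -0.002 m and horizontal distance between drift_tip and bar_hole below 0.0105 m and value of joint stop_bar above 0.0025 m).
2. the drift is down with its collar on the bracket and the bar is drawn into line (z of drift_collar in the frame of bracket_hole below 0.002 m and horizontal distance between drift_collar and bracket_hole below 0.003 m and value of joint stop_bar below 0.002 m), for 0.1 s.
3. the keeper is swung closed (value of joint keeper below 0.1 rad), for 0.1 s.
At the end, for the whole second after the job is handed in: The drift stands upright (within 0.06 rad) through both holes with its collar down on the bracket (within 2 mm of height, 3 mm sideways), the bar is within 2 mm of being in line, and the keeper is closed (within 0.1 rad of its stop) and at rest (all of step 2 and angle between drift_collar's own z axis and vertical below 0.06 rad and value of joint stop_bar above -0.002 m and value of joint keeper below 0.1 rad and velocity of joint keeper between -0.05 and 0.05 rad/s); the robot touches nothing.
It fails at once if a rack tool, the mallet or the offcut is moved by more than 25 mm (distance of any of chisel_handle, rasp_handle, mallet_mid, offcut_mid from where it was at the start of the episode above 0.025 m).
It also fails if it takes over 58 s, if anything falls off the work surface, if the arm or the gripper's body presses on something with over 40 N, if the wrist force passes 120 N, or if a joint passes its speed limit or range.

## Working session

There is one attempt and no reset: what is moved stays moved. The work goes in short steps, Python scripts to look and compute and a tool call to move; the robot and the scene stay as the last step left them, time stands still between calls to the robot, and variables do not carry over. Pictures are saved under pics/ and viewed, and the job is handed in when it is done.

Besides the shell and the picture viewer there is one more tool, called after "Call:" in YAML: its name, and indented under it one key for each argument. send_rows: Moves the arm, as the interface text tells. Its arguments: {"type":"object","properties":{"plan":{"type":"array"},"grip_force":{"type":"number"}},"required":["plan"]}

```bash
mkdir -p pics
cat > h.py <<'E'
import numpy as np, cv2
from bench import *
from scipy.spatial.transform import Rotation as R
def ray(s,rc):
    K=np.array(s['intrinsics']);d=np.linalg.inv(K)@np.array([rc[1],rc[0],1.0])
    return np.array(s['origin']),np.array(s['rotation'])@d
def at_z(s,rc,z):
    o,d=ray(s,rc);return o+d*(z-o[2])/d[2]
def at_depth(s,rc,r=2):
    i,j=int(round(rc[0])),int(round(rc[1]));w=s['depth'][i-r:i+r+1,j-r:j+r+1];w=w[w>0]
    o,d=ray(s,rc);return o+d*np.median(w) if len(w) else None
def proj(s,p):
    c=np.array(s['rotation']).T@(np.array(p)-np.array(s['origin']));u=np.array(s['intrinsics'])@c;return u[1]/u[2],u[0]/u[2]
E
python3 - <<'E'
from h import *
np.set_printoptions(precision=1,suppress=True)
st=state();print(st)
for c in('top','side'):
    s=snapshot(c);cv2.imwrite(f'pics/{c}0.png',s['color']);print(c,s['origin'],s['rotation'],s['intrinsics'])
    for q in ['drift_handle','drift_collar','bracket_hole','bar_hole','keeper_tab','keeper_pivot','rack_middle','chisel_handle','rasp_handle','mallet_mid','offcut_mid']:
        for l in landmark_of(c,q)[:3]:
            print(q,round(l['score'],2),np.array(l['centre']),at_depth(s,l['centre']))
E
```

```text
{'time': 0.0, 'joints': array([ 1.2,  0.5, -0. ,  1.5,  0. ,  1.1, -0.1]), 'qd': array([ 0., -0.,  0., -0.,  0., -0., -0.]), 'effort': array([ -0. , -50.8,  -0.1, -23.6,  -0.1,   0. ,   0. ]), 'tcp_pos': array([ 237.5, -631.2,  235.5]), 'ee_rot': array([-0.6,  0.4, -0.4,  0.6]), 'contact_force': array([ 0.3,  0.8, -0. ]), 'torque': array([ 0.,  0., -0.]), 'grip_width': 87.39051848336648}
top [ 283.7   -2.8 1546.4] [-0.7  0.7 -0.1  0.1] [[560.7   0.  319.6]
 [  0.  560.7 239.3]
 [  0.    0.    1. ]]Traceback (most recent call last):
  File "<stdin>", line 8, in <module>
  File "h.py", line 11, in at_depth
    o,d=ray(s,rc);return o+d*np.median(w) if len(w) else None
        ~~~^^^^^^
  File "h.py", line 6, in ray
    return np.array(s['origin']),np.array(s['rotation'])@d
                                 ~~~~~~~~~~~~~~~~~~~~~~~^~
ValueError: matmul: Input operand 1 has a mismatch in its core dimension 0, with gufunc signature (n?,k),(k,m?)->(n?,m?) (size 3 is different from 4)
```

```bash
sed -i "s/np.array(s\['rotation'\])/R.from_quat(s['rotation']).as_matrix()/" h.py
python3 - <<'E'
from h import *
np.set_printoptions(precision=1,suppress=True)
st=state();print(R.from_quat(st['ee_rot']).as_matrix())
for c in('top','side'):
    s=snapshot(c);cv2.imwrite(f'pics/{c}0.png',s['color']);print(c,s['origin'],R.from_quat(s['rotation']).as_matrix())
    for q in ['drift_handle','drift_collar','bracket_hole','bar_hole','keeper_tab','keeper_pivot','rack_middle','chisel_handle','rasp_handle','mallet_mid','offcut_mid']:
        for l in landmark_of(c,q)[:3]:
            print(q,round(l['score'],2),np.array(l['centre']),at_depth(s,l['centre']))
E
```

```text
[[ 0.4 -0.   0.9]
 [-0.9  0.   0.4]
 [-0.  -1.  -0. ]]
top [ 283.7   -2.8 1546.4] [[-0.  -1.   0.1]
 [-1.   0.   0. ]
 [-0.  -0.1 -1. ]]
drift_handle 0.75 [281.5 225.3] [393.6 246.3 108. ]
drift_handle 0.7 [275.4 259.8] [405.7 154.6 136.2]
drift_handle 0.57 [237.4 221.5] [503.2 251.7 140.8]
drift_collar 0.73 [277.5 228.6] [404.4 239.3  99.9]
drift_collar 0.5 [233.8 183.6] [520.7 358.9  98.1]
drift_collar 0.49 [239.7 219.4] [497.8 257.5 137.7]
bracket_hole 0.74 [222.8 405.3] [ 544.8 -224.2   84.9]
bar_hole 0.56 [225.2 407.1] [ 534.6 -225.5  106.2]
keeper_tab 0.82 [207.9 366.6] [ 570.3 -116.6  162.1]
keeper_pivot 0.87 [197.8 399.3] [ 603.4 -204.8  125.7]
rack_middle 0.63 [231.9 249.6] [518.7 182.2 127. ]
rack_middle 0.51 [199.2 401. ] [ 598.3 -208.2  131.7]
chisel_handle 0.6 [218.5 273. ] [544.5 118.2 171.6]
rasp_handle 0.51 [225.5 247.5] [527.9 182.  169.8]
mallet_mid 0.82 [212.3 500. ] [ 564.  -466.3  114.6]
offcut_mid 0.8 [234.9 148. ] [526.  465.9  54.5]
side [-149.4  898.7  719.4] [[-0.8 -0.3  0.5]
 [-0.6  0.4 -0.7]
 [-0.  -0.9 -0.5]]
drift_handle 0.83 [288.3 288.3] [463.6 163.9  
[... 188 characters left out ...]
1.6] [449.  172.5  81. ]
drift_collar 0.8 [321.5 279.5] [444.9 217.5  56.5]
bracket_hole 0.72 [205.4 357. ] [ 551.  -230.7  108.9]
bracket_hole 0.33 [266.8 257.1] [514.9 195.5 146.6]
bar_hole 0.72 [268.8 257.3] [514.3 196.  142.5]
bar_hole 0.58 [212.1 359.1] [ 523.6 -197.2  110.3]
keeper_tab 0.85 [210.  324.7] [ 569.6 -113.1  136.5]
keeper_tab 0.51 [201.6 337.6] [ 583.1 -188.9  127. ]
keeper_pivot 0.63 [201.8 337.5] [ 583.2 -188.6  126.6]
rack_middle 0.92 [283.2 259.6] [512.9 193.9 108.2]
chisel_handle 0.59 [250.9 274. ] [534.  120.8 142.2]
rasp_handle 0.78 [267.6 256.4] [516.1 196.4 144.8]
mallet_mid 0.62 [180.2 397.6] [ 562.6 -468.2   95.9]
offcut_mid 0.17 [302.4 243.7] [489.6 266.1 111.4]
```

View pics/top0.png

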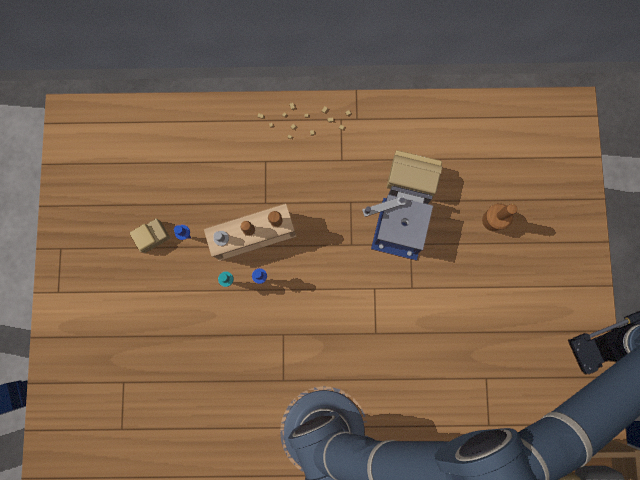

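View pics/side0.png

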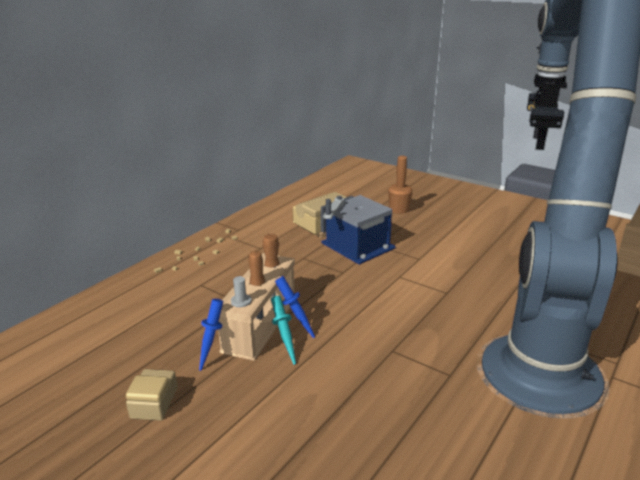

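Run:
```python
from h import *
a=cv2.imread('pics/top0.png')
b=cv2.resize(a[145:270,355:455],None,fx=6,fy=6,interpolation=cv2.INTER_CUBIC);cv2.imwrite('pics/tb.png',b[:600])
b=cv2.resize(a[195:295,165:305],None,fx=5.5,fy=5.5,interpolation=cv2.INTER_CUBIC);cv2.imwrite('pics/tr.png',b)
a=cv2.imread('pics/side0.png')
b=cv2.resize(a[185:270,290:400],None,fx=7,fy=7,interpolation=cv2.INTER_CUBIC);cv2.imwrite('pics/sb.png',b)
b=cv2.resize(a[225:375,190:320],None,fx=4,fy=4,interpolation=cv2.INTER_CUBIC);cv2.imwrite('pics/sr.png',b)
```

```text
(no output)
```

View pics/tb.png

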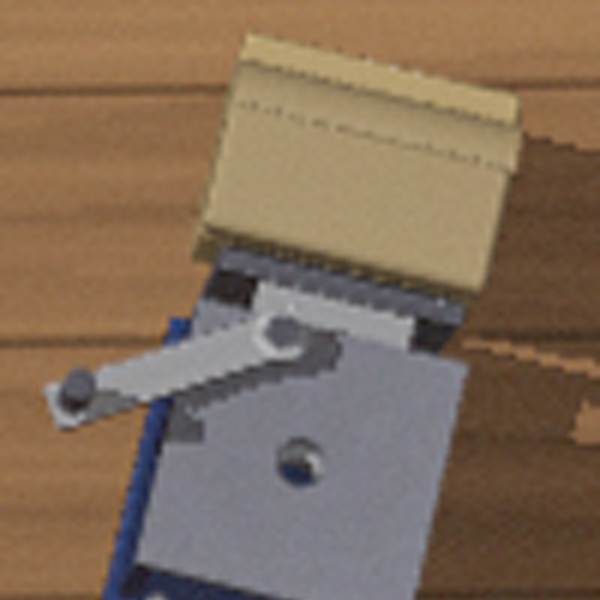

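View pics/tr.png

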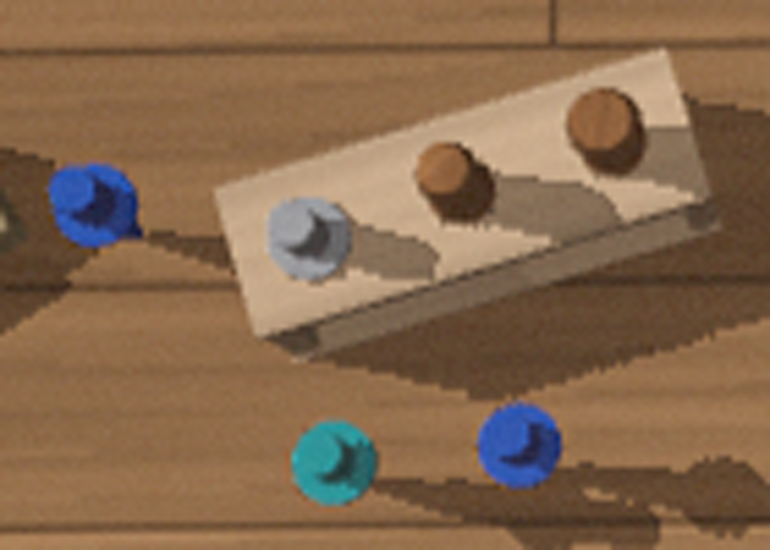

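View pics/sb.png

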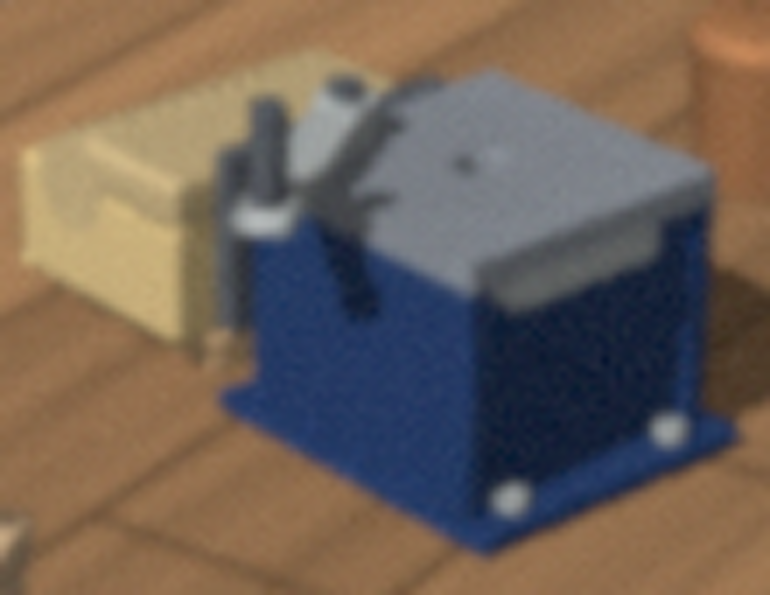

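View pics/sr.png

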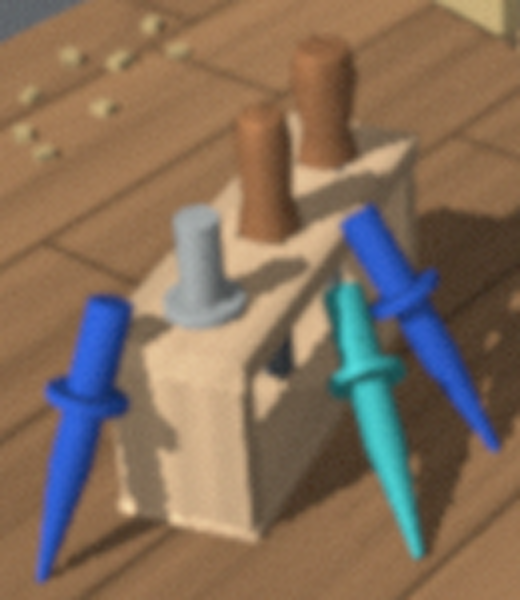

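Run:
```python
from h import *
np.set_printoptions(precision=1,suppress=True)
s=snapshot('top');a=s['color']
g=cv2.cvtColor(a,cv2.COLOR_BGR2GRAY);hsv=cv2.cvtColor(a,cv2.COLOR_BGR2HSV)
print(g[216:230,398:413])
print(s['depth'][216:230,398:413].round())
for q in ['stop_bar','keeper','drift_handle']:
    for t in trace('top',q)[:4]: 
        ys,xs=np.nonzero(t['pixels']);print(q,t['score'],t['centre'],len(ys),ys.min(),ys.max(),xs.min(),xs.max(),at_depth(s,t['centre']))
print('drift'); print(g[229:248,211:232])
# heights around stone
for rc in [(160,410),(175,410),(190,408),(195,412),(240,400),(232,385)]: print(rc,at_depth(s,rc))
s2=snapshot('side');
for rc in [(205.4,357),(207.8,356.5)]: print(at_z(s2,rc,110))
for t in trace('side','drift_handle')[:4]:
    ys,xs=np.nonzero(t['pixels']);print(t['score'],t['centre'],len(ys),ys.min(),ys.max(),xs.min(),xs.max())
```

```text
[[125 127 127 126 123 123 125 127 125 126 123 123 120 125 126]
 [122 124 124 126 128 122 119 119 121 125 125 123 122 123 124]
 [126 124 124 125 119  87  72  68  93 114 124 123 127 126 124]
 [124 126 128 111  94  86  95  98  76  82 104 125 126 123 125]
 [126 126 122  97 103 102 102 102 117 114 106 123 126 125 123]
 [123 122 129  96  94  72  86  85 145 162 131 120 126 124 120]
 [126 123 127  81  54  52  61  62  67 147 133 125 125 127 127]
 [122 122 125  77  51  44  43  52  63 128 138 126 125 127 124]
 [125 123 125 114  72  49  47  44  48  93 113 127 127 126 126]
 [122 125 129 130 106  80  62  58  70  95 128 126 125 126 128]
 [128 127 126 123 127 125 106 112 128 127 126 129 129 129 130]
 [125 123 124 125 127 125 131 128 127 127 126 127 131 130 125]
 [123 126 127 126 126 127 128 130 126 130 130 130 125 126 122]
 [128 126 128 127 127 125 129 126 127 128 129 130 128 126 125]]
[[1456. 1466. 1459. 1459. 1457. 1459. 1457. 1459. 1457. 1463. 1461. 1464.
  1460. 1459. 1462.]
 [1461. 1457. 1458. 1457. 1455. 1461. 1457. 1460. 1463. 1460. 1459. 1463.
  1458. 1458. 1462.]
 [1464. 1456. 1462. 1461. 1
[... 2953 characters left out ...]
 109 176
  179 180 137]
 [176 175 176 176 177 177 153 128 153 149 139 116 120 117 130 129 128 175
  176 175 176]
 [174 175 174 176 174 174 174 176 175 173 134 126 126 173 179 177 176 176
  172 172 170]
 [176 177 173 172 173 173 173 175 173 176 174 178 174 176 173 174 174 172
  170 167 168]]
(160, 410) [ 717.9 -243.7   79.2]
(175, 410) [ 674.2 -241.1   86.4]
(190, 408) [ 631.  -232.8   95.4]
(195, 412) [ 616.7 -242.5   98.1]
(240, 400) [ 495.4 -205.3  109. ]
(232, 385) [ 516.9 -167.1  108.9]
[ 549.8 -228.7  110. ]
[ 543.  -215.7  110. ]
0.79 [336.1, 279.5] 527 313 363 269 295
0.75 [307.2, 315.5] 505 288 336 302 327
0.6 [291.8, 236.1] 434 276 306 230 250
0.56 [375.5, 238.6] 730 362 382 193 267
```

```bash
cat > fit.py <<'E'
from h import *
from scipy.optimize import minimize
from scipy.ndimage import map_coordinates
def circ(s,ch,c0,z,D,span=4,ring=1.2):
    """sub-pixel centre of a horizontal circle (diam D, height z): maximise |mean outward contrast| round the rim"""
    img=ch.astype(float);p0=at_z(s,c0,z);th=np.linspace(0,2*np.pi,120,endpoint=False)
    def rim(p,r): 
        q=np.array([proj(s,[p[0]+r*np.cos(t),p[1]+r*np.sin(t),z]) for t in th]).T
        return map_coordinates(img,q,order=1)
    def f(p): return -np.mean(np.abs(rim(p,D/2+2.5)-rim(p,D/2-2.5)))
    best=min(((f(p0[:2]+[dx,dy]),dx,dy) for dx in np.arange(-10,10.1,2) for dy in np.arange(-10,10.1,2)))
    r=minimize(f,p0[:2]+best[1:],method='Nelder-Mead',options=dict(initial_simplex=[p0[:2]+best[1:],p0[:2]+best[1:]+[1.5,0],p0[:2]+best[1:]+[0,1.5]]))
    return r.x,-r.fun,proj(s,[*r.x,z])
E
python3 - <<'E'
from fit import *
np.set_printoptions(precision=1,suppress=True)
s=snapshot('top');a=s['color'];hsv=cv2.cvtColor(a,cv2.COLOR_BGR2HSV);g=hsv[:,:,2]
lab=cv2.cvtColor(a,cv2.COLOR_BGR2LAB)
print('hole',circ(s,g,(222,404.7),110,21))
m=np.clip(np.abs(g.astype(float)-128)/30,0,1)
ys,xs=np.mgrid[213:231,396:413];w=m[213:231,396:413];w[w<.25]=0
c=((ys*w).sum()/w.sum(),(xs*w).sum()/w.sum());print('hole centroid',c,at_z(s,c,110))
for ch in (hsv[:,:,1],lab[:,:,2]): print('collar',circ(s,ch,(238.3,221),111,40))
print('drift handle top',circ(s,g,(237,218.5),156,22))
for n,rc,z in [('pivot',(199.5,402.5),122),('tab',(209,367.5),160)]: print(n,at_z(s,rc,z))
# screw head top / tab top fit
print('tab',circ(s,g,(209.5,367.8),150,14))
s2=snapshot('side');g2=cv2.cvtColor(s2['color'],cv2.COLOR_BGR2HSV)
lab2=cv2.cvtColor(s2['color'],cv2.COLOR_BGR2LAB)
print('side collar',circ(s2,lab2[:,:,2],(301,241),111,40),circ(s2,g2[:,:,1],(301,241),111,40))
print('side hole',circ(s2,g2[:,:,2],(208,357),110,21))
# plate yaw: mask grey plate
m=((hsv[:,:,1]<45)&(g>105)&(g<150)).astype(np.uint8);m[:185]=0;m[262:]=0;m[:,:370]=0;m[:,:]*=1;m[:,440:]=0
cs,_=cv2.findContours(m,cv2.RETR_EXTERNAL,cv2.CHAIN_APPROX_NONE);c=max(cs,key=cv2.contourArea)
pts=np.array([at_z(s,(y,x),110)[:2] for x,y in c[:,0]]);print(cv2.contourArea(c),cv2.minAreaRect(pts.astype(np.float32)))
E
```

```text
hole (array([ 544.2, -218.3]), np.float64(40.178193654960275), (np.float64(221.33560526580646), np.float64(404.41364471494285)))
hole centroid (np.float64(222.61572052401746), np.float64(404.4405628335759)) [ 540.8 -218.2  110. ]
collar (array([507.2, 259.6]), np.float64(69.31489112120245), (np.float64(237.64453700497972), np.float64(220.51973873120033)))
collar (array([507.3, 259.5]), np.float64(18.76102092206391), (np.float64(237.6337096708194), np.float64(220.57504693295897)))
drift handle top (array([507.8, 258.8]), np.float64(41.86650719501257), (np.float64(234.69827850372081), np.float64(217.63391441368753)))
pivot [ 599.6 -213.5  122. ]
tab [ 567.9 -118.9  160. ]
tab (array([ 565.2, -117.7]), np.float64(53.26322101005042), (np.float64(210.8516350130927), np.float64(366.74588562198176)))
side collar (array([499.1, 264. ]), np.float64(12.3096121994842), (np.float64(300.4424430382433), np.float64(240.78460311489204))) (array([499.6, 263.4]), np.float64(49.81869778993126), (np.float64(300.2267591007203), np.float64(240.78805902600413)))
side hole (array([ 546.5, -211.9]), np.float64(8.470602062322053), (np.float64(207.99124647045045), np.float64(354.54427444376995)))
1669.0 ((544.10791015625, -219.70602416992188), (120.13323974609375, 120.96588134765625), 75.01800537109375)
```

Run:
```python
from fit import *
np.set_printoptions(precision=1,suppress=True)
s=snapshot('side')
print(at_z(s,(278.2,239.3),156),at_z(s,(305,241),105),at_z(s,(290,239.5),135))
print(proj(s,[507.3,259.6,156]),proj(s,[507.3,259.6,111]),proj(s,[507.3,259.6,105]))
b=s['color'].copy()[225:375,190:320];b=cv2.resize(b,None,fx=4,fy=4,interpolation=cv2.INTER_NEAREST)
th=np.linspace(0,2*np.pi,60)
for z,D in((156,22),(111,40),(105,40)):
    P=np.array([proj(s,[507.3+D/2*np.cos(t),259.6+D/2*np.sin(t),z])[::-1] for t in th]);P=(P-[190,225]+.5)*4
    cv2.polylines(b,[P.astype(int)],True,(0,0,255),1)
cv2.imwrite('pics/ov.png',b)
t=snapshot('top');b=t['color'][195:295,165:305];b=cv2.resize(b,None,fx=5,fy=5,interpolation=cv2.INTER_NEAREST)
for z,D in((156,22),(111,40),(105,40)):
    P=np.array([proj(t,[507.3+D/2*np.cos(q),259.6+D/2*np.sin(q),z])[::-1] for q in th]);P=(P-[165,195]+.5)*5
    cv2.polylines(b,[P.astype(int)],True,(0,0,255),1)
cv2.imwrite('pics/ov2.png',b)
```

```text
[504.  257.8 156. ] [494.7 268.8 105. ] [499.3 264.6 135. ]
(np.float64(278.08741988837505), np.float64(237.3163901566711)) (np.float64(297.9943221221311), np.float64(239.16563094402932)) (np.float64(300.5892500071245), np.float64(239.40668534962367))
```

View pics/ov.png

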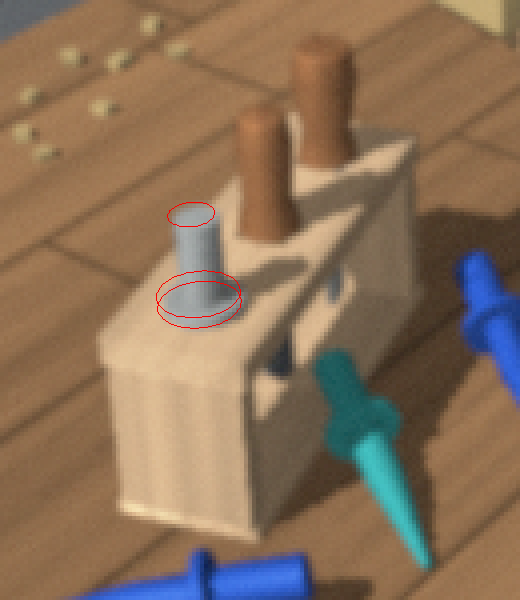

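View pics/ov2.png

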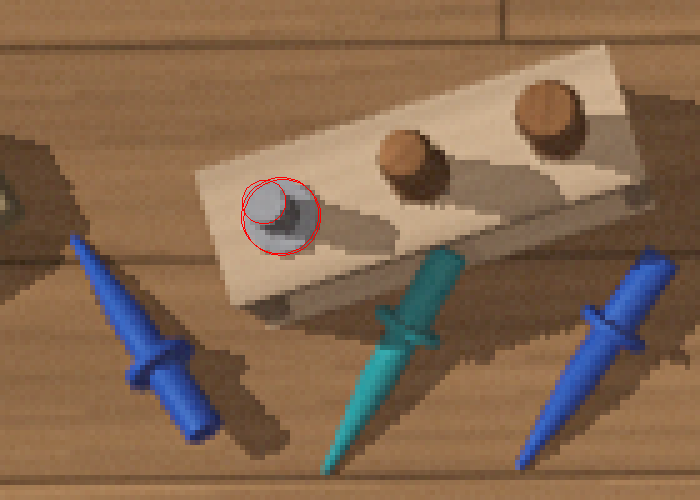

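```bash
cat > plan.py <<'E'
from h import *
def solve(target,yaw_deg,N,start=None):
    """constant row (shift, turn) so that N rows lead to target with tool x at yaw (mod 180)"""
    st=state() if start is None else None
    p,M=(st['tcp_pos'],R.from_quat(st['ee_rot']).as_matrix()) if st else start
    yaw=np.degrees(np.arctan2(M[1,0],M[0,0]));d=(yaw_deg-yaw+90)%180-90
    w=np.radians(-d/N)  # about tool y (down)
    S=np.zeros((3,3));A=M.copy();T=R.from_rotvec([0,w,0]).as_matrix()
    for i in range(N): S+=A;A=A@T
    v=np.linalg.solve(S,np.array(target)-p)
    q=p.copy();A=M.copy();path=[]
    for i in range(N): q=q+A@v;A=A@T;path.append(q.copy())
    print('start',p.round(1),'yaw',round(yaw,2),'dyaw',round(d,2),'tilt',M[:,1].round(4));print('row',v.round(2),'turn_y',round(np.degrees(w),3),'step',np.linalg.norm(v).round(1));return np.array(path)
E
python3 - <<'E'
from plan import *
np.set_printoptions(precision=1,suppress=True)
p=solve([506.5,259,260],15.3,26);print(p[::3],np.hypot(p[::3,0],p[::3,1]));print(state()['time'])
E
```

```text
start [ 237.7 -631.8  236.6] yaw -69.38 dyaw 84.68 tilt [ 0. -0. -1.]
row [-8.1 -0.9 38.4] turn_y -3.257 step 39.3
[[ 270.8 -610.7  237.5]
 [ 362.2 -536.6  240.2]
 [ 439.8 -448.1  242.9]
 [ 501.1 -347.8  245.6]
 [ 544.6 -238.4  248.3]
 [ 568.9 -123.3  251. ]
 [ 573.2   -5.7  253.7]
 [ 557.6  110.9  256.4]
 [ 522.4  223.1  259.1]] [668.  647.4 627.9 610.  594.5 582.1 573.3 568.5 568.1]
1.8
```

Call:
send_rows:
  plan:
    - [[-8.1,-0.9,38.4],[0,-3.26,0],60]
    - [[-8.1,-0.9,38.4],[0,-3.26,0],60]
    - [[-8.1,-0.9,38.4],[0,-3.26,0],60]
    - [[-8.1,-0.9,38.4],[0,-3.26,0],60]
    - [[-8.1,-0.9,38.4],[0,-3.26,0],60]
    - [[-8.1,-0.9,38.4],[0,-3.26,0],60]
    - [[-8.1,-0.9,38.4],[0,-3.26,0],60]
    - [[-8.1,-0.9,38.4],[0,-3.26,0],60]
    - [[-8.1,-0.9,38.4],[0,-3.26,0],60]
    - [[-8.1,-0.9,38.4],[0,-3.26,0],60]
    - [[-8.1,-0.9,38.4],[0,-3.26,0],60]
    - [[-8.1,-0.9,38.4],[0,-3.26,0],60]

```text
time: 2.8
tcp_pos: [532.7, -273.9, 247.6]
ee_rot: [0.683, -0.183, 0.184, -0.683]
contact_force: [0.7, -1.3, -0.7]
grip_width: 60.2
```

Call:
send_rows:
  plan:
    - [[-8.1,-0.9,38.4],[0,-3.26,0],60]
    - [[-8.1,-0.9,38.4],[0,-3.26,0],60]
    - [[-8.1,-0.9,38.4],[0,-3.26,0],60]
    - [[-8.1,-0.9,38.4],[0,-3.26,0],60]
    - [[-8.1,-0.9,38.4],[0,-3.26,0],60]
    - [[-8.1,-0.9,38.4],[0,-3.26,0],60]
    - [[-8.1,-0.9,38.4],[0,-3.26,0],60]
    - [[-8.1,-0.9,38.4],[0,-3.26,0],60]
    - [[-8.1,-0.9,38.4],[0,-3.26,0],60]
    - [[-8.1,-0.9,38.4],[0,-3.26,0],60]
    - [[-8.1,-0.9,38.4],[0,-3.26,0],60]
    - [[0,0,0],[0,0,0],60]

```text
time: 3.8
tcp_pos: [543.7, 159.1, 258.4]
ee_rot: [-0.704, -0.04, 0.04, 0.708]
contact_force: [-0.9, 1.0, 0.2]
grip_width: 59.8
```

Run:
```python
from plan import *
st=state();print(st['time'],st['qd'].round(3),st['contact_force'],st['grip_width'],st['joints'].round(2))
solve([506.5,259,260],15.3,4);
```

```text
3.8 [ 0.055 -0.004  0.089 -0.002  0.048  0.015  0.022] [-0.91208242  1.04230309  0.1568289 ] 59.78846455439225 [ 0.14  0.34 -0.63  1.74  0.21  1.13 -0.44]
start [543.7 159.1 258.4] yaw 6.47 dyaw 8.83 tilt [ 2.0e-04  6.1e-03 -1.0e+00]
row [-4.94 -0.24 26.23] turn_y -2.208 step 26.7
```

Call:
send_rows:
  plan:
    - [[-4.9,0,26.2],[0,-2.2,0],60]
    - [[-4.9,0,26.2],[0,-2.2,0],60]
    - [[-4.9,0,26.2],[0,-2.2,0],60]
    - [[-4.9,0,26.2],[0,-2.2,0],60]
    - [[0,0,0],[0,0,0],60]
    - [[0,0,0],[0,0,0],60]

```text
time: 4.3
tcp_pos: [510.7, 250.8, 257.5]
ee_rot: [-0.701, -0.09, 0.09, 0.702]
contact_force: [0.4, -0.7, -0.7]
grip_width: 59.9
```

Run:
```python
from plan import *
np.set_printoptions(precision=2,suppress=True)
st=state();print(st['time'],st['qd'].round(3),st['contact_force'])
solve([506.5,259,200],15.3,2);
out=[]
for c in('side','top'):
    s=snapshot(c);r,k=proj(s,[506.5,259,200]);r,k=int(r),int(k);print(c,proj(s,state()['tcp_pos']))
    out.append(cv2.resize(s['color'][r-60:r+80,k-65:k+65],None,fx=3,fy=3,interpolation=cv2.INTER_CUBIC))
cv2.imwrite('pics/hov.png',np.hstack(out))
```

```text
4.3 [0.03 0.   0.05 0.   0.01 0.   0.  ] [ 0.39 -0.68 -0.71]
start [510.7 250.8 257.5] yaw 14.58 dyaw 0.72 tilt [ 0.  0. -1.]
row [-0.98 28.74  4.48] turn_y -0.36 step 29.1
side (np.float64(227.41536776140134), np.float64(235.1615954460198))
top (np.float64(226.0396648727162), np.float64(214.17320125929493))
```

View pics/hov.png

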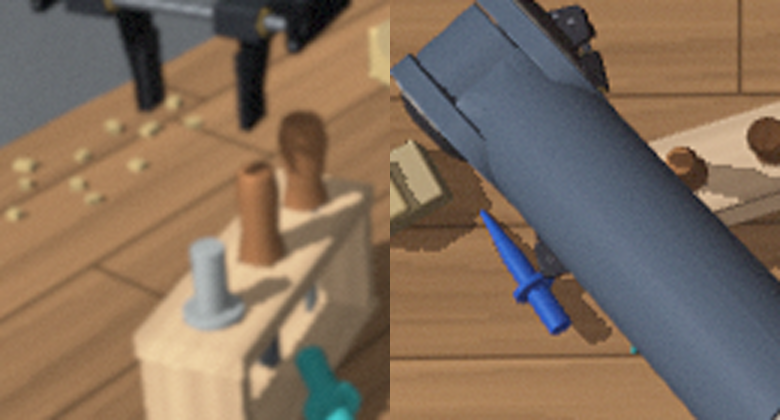

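Call:
send_rows:
  plan:
    - [[-1,28.7,4.5],[0,-0.4,0],60]
    - [[-1,28.7,4.5],[0,-0.4,0],60]
    - [[0,0,0],[0,0,0],60]
    - [[0,0,0],[0,0,0],60]

```text
time: 4.73
tcp_pos: [507.3, 255.7, 198.9]
ee_rot: [0.702, 0.092, -0.094, -0.7]
contact_force: [1.3, 0.1, 0.2]
grip_width: 59.7
```

Run:
```python
from plan import *
np.set_printoptions(precision=2,suppress=True)
st=state();print(st['time'],st['qd'].round(3),st['contact_force'])
solve([506.5,259,132],15.3,3);
s=snapshot('side');M=R.from_quat(st['ee_rot']).as_matrix();p=st['tcp_pos']
b=cv2.resize(s['color'][200:320,180:300],None,fx=5,fy=5,interpolation=cv2.INTER_CUBIC)
w=st['grip_width']/2
def dot(P,c):
    r,k=proj(s,P);cv2.circle(b,(int((k-180+.5)*5),int((r-200+.5)*5)),3,c,-1)
for sx in(1,-1):
  for dx in(w,w+15):
    for dz in(-9.5,9.5): dot(p+M@[sx*dx,14,dz],(0,0,255))
dot(p,(0,255,0))
for z in(111,135,156): dot([506.5,259,z],(0,255,255))
cv2.imwrite('pics/hov2.png',b)
```

```text
4.7333 [ 0.01 -0.03 -0.01 -0.06 -0.   -0.    0.  ] [1.32 0.08 0.17]
start [507.3 255.7 198.9] yaw 15.08 dyaw 0.22 tilt [-0. -0. -1.]
row [ 0.1  22.29  1.15] turn_y -0.073 step 22.3
```

View pics/hov2.png

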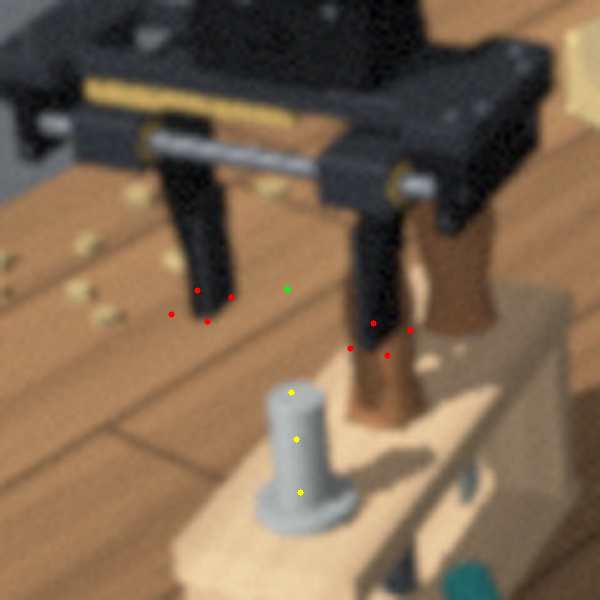

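Run:
```python
from plan import *
solve([505.5,258.2,131],15.3,4)
```

```text
start [508.2 256.6 200.4] yaw 15.08 dyaw 0.22 tilt [ 3.e-04 -2.e-04 -1.e+00]
row [-0.55 17.35  0.56] turn_y -0.056 step 17.4
```

Call:
send_rows:
  plan:
    - [[-0.4,17.3,0.5],[0,-0.1,0],60]
    - [[-0.4,17.3,0.5],[0,0,0],60]
    - [[-0.4,17.3,0.5],[0,0,0],60]
    - [[-0.4,17.3,0.5],[0,0,0],60]
    - [[0,0,0],[0,0,0],60]
    - [[0,0,0],[0,0,0],60]

```text
time: 5.28
tcp_pos: [506.2, 258.8, 131.8]
ee_rot: [-0.701, -0.094, 0.093, 0.701]
contact_force: [-0.3, -0.1, 0.8]
grip_width: 60.0
```

```bash
cat >> h.py <<'E'
def avg(n=4):
    P=[];Q=[]
    for i in range(n):
        st=state();P.append(st['tcp_pos']);Q.append(st['ee_rot']);snapshot('side')
    return np.mean(P,0),np.std(P,0)
E
python3 - <<'E'
from plan import *
np.set_printoptions(precision=2,suppress=True)
print(avg(3))
st=state();p=st['tcp_pos'];print(st['time'],p,st['contact_force'])
s=snapshot('side')
b=cv2.resize(s['color'][220:320,180:300],None,fx=6,fy=6,interpolation=cv2.INTER_CUBIC)
cv2.imwrite('pics/g1.png',b)
E
```

```text
(array([506.48, 259.22, 132.31]), array([0.19, 0.3 , 0.38]))
5.4333 [506.55 259.55 132.64] [0.42 0.49 0.56]
```

View pics/g1.png

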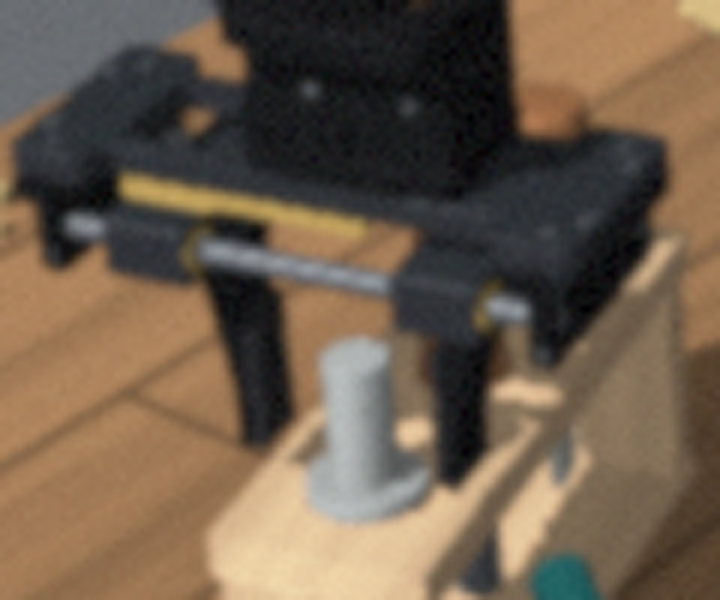

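Call:
send_rows:
  plan:
    - [[0,0,0],[0,0,0],15]
    - [[0,0,0],[0,0,0],15]
    - [[0,0,0],[0,0,0],15]
    - [[0,0,0],[0,0,0],15]
    - [[0,0,0],[0,0,0],15]
    - [[0,0,0],[0,0,0],15]
    - [[0,0,0],[0,0,0],15]
    - [[0,0,0],[0,0,0],15]
  grip_force: 55

```text
time: 6.15
tcp_pos: [505.4, 259.1, 130.7]
ee_rot: [-0.701, -0.094, 0.094, 0.701]
contact_force: [1.4, 0.9, 0.2]
grip_width: 20.7
```

Call:
send_rows:
  plan:
    - [[0,-15,0],[0,0,0],15]
    - [[0,-25,0],[0,0,0],15]
    - [[0,-30,0],[0,0,0],15]
    - [[0,-30,0],[0,0,0],15]
    - [[0,-20,0],[0,0,0],15]
    - [[0,0,0],[0,0,0],15]
    - [[0,0,0],[0,0,0],15]
    - [[0,0,0],[0,0,0],15]

```text
time: 6.82
tcp_pos: [504.2, 258.1, 248.8]
ee_rot: [0.701, 0.093, -0.095, -0.7]
contact_force: [-1.1, 0.6, -2.7]
grip_width: 20.9
```

Run:
```python
from plan import *
np.set_printoptions(precision=2,suppress=True)
print(avg(3))
st=state();p=st['tcp_pos'];print(st['time'],p,st['contact_force'],st['torque'],st['grip_width'],st['joints'])
s=snapshot('side');r,k=map(int,proj(s,p))
b=cv2.resize(s['color'][r-60:r+100,k-70:k+70],None,fx=3.7,fy=3.7,interpolation=cv2.INTER_CUBIC)
cv2.imwrite('pics/g2.png',b)
pp=solve([544,-218.5,250],-15,14);print(pp[::3])
```

```text
(array([504.19, 258.05, 248.57]), array([0.05, 0.04, 0.16]))
6.9667 [504.35 258.31 248.68] [-0.67 -0.25 -2.34] [-0.03 -0.16 -0.03] 20.57296775115004 [-0.01  0.36 -0.69  1.75  0.25  1.12 -0.51]
start [504.5 258.5 249. ] yaw 15.31 dyaw -30.31 tilt [-0. -0. -1.]
row [  2.11  -0.04 -34.52] turn_y 2.165 step 34.6
[[ 515.67  225.75  249.03]
 [ 541.59  125.33  249.19]
 [ 555.98   22.62  249.4 ]
 [ 558.67  -81.06  249.63]
 [ 549.61 -184.37  249.9 ]]
```

View pics/g2.png

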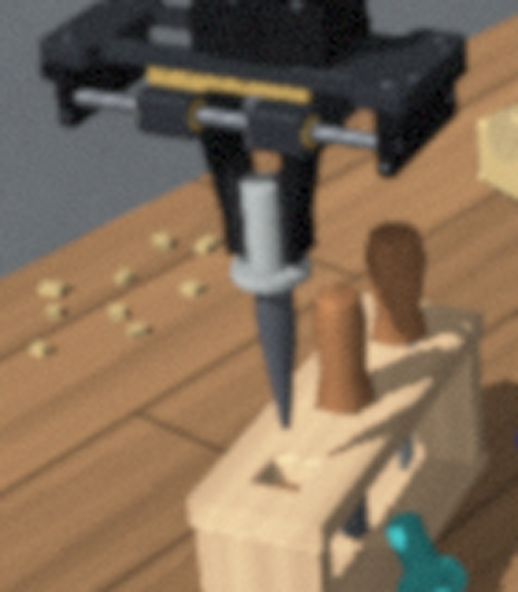

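Call:
send_rows:
  plan:
    - [[0,-20,0],[0,0,0],15]
    - [[0,-25,0],[0,0,0],15]
    - [[0,-15,0],[0,0,0],15]
    - [[0,0,0],[0,0,0],15]
    - [[0,0,0],[0,0,0],15]
    - [[0,0,0],[0,0,0],15]

```text
time: 7.52
tcp_pos: [504.5, 258.3, 308.8]
ee_rot: [0.701, 0.093, -0.095, -0.7]
contact_force: [-0.3, -0.2, -2.9]
grip_width: 20.7
```

```bash
cat > ov.py <<'E'
from plan import *
def overlay(s,base,axis,name,box,f,extra=[]):
    """outline of drift: base = collar underside centre, axis = unit up axis"""
    r0,c0,r1,c1=box;b=cv2.resize(s['color'][r0:r1,c0:c1],None,fx=f,fy=f,interpolation=cv2.INTER_CUBIC)
    th=np.linspace(0,2*np.pi,60);base=np.array(base,float);axis=np.array(axis)/np.linalg.norm(axis)
    u=np.cross(axis,[1,0,0]);u/=np.linalg.norm(u);v=np.cross(axis,u)
    def poly(c,D):
        P=np.array([proj(s,c+D/2*(np.cos(t)*u+np.sin(t)*v))[::-1] for t in th])
        cv2.polylines(b,[((P-[c0,r0]+.5)*f).astype(int)],True,(0,0,255),1)
    for h,D in((51,22),(6,40),(0,40),(-32,20),(-90,5)): poly(base+h*axis,D)
    for p,D in extra:
        u0,v0=u,v;P=np.array([proj(s,np.array(p)+D/2*np.array([np.cos(t),np.sin(t),0]))[::-1] for t in th])
        cv2.polylines(b,[((P-[c0,r0]+.5)*f).astype(int)],True,(0,255,0),1)
    cv2.imwrite(name,b)
E
python3 - <<'E'
from ov import *
np.set_printoptions(precision=2,suppress=True)
p,_=avg(3);st=state();print(st['time'],p,R.from_quat(st['ee_rot']).as_matrix())
s=snapshot('side');r,k=map(int,proj(s,p-[0,0,40]))
overlay(s,p-[0,0,26.5],[0,0,1],'pics/g3.png',(r-50,k-45,r+60,k+45),5.4)
pp=solve([544,-218.5,310],-15,14)
E
```

```text
7.6667 [504.51 258.34 308.77] [[ 0.96 -0.   -0.26]
 [ 0.26 -0.    0.96]
 [-0.   -1.   -0.  ]]
start [504.8 258.6 309.3] yaw 15.3 dyaw -30.3 tilt [-0. -0. -1.]
row [  2.09  -0.02 -34.53] turn_y 2.164 step 34.6
```

View pics/g3.png

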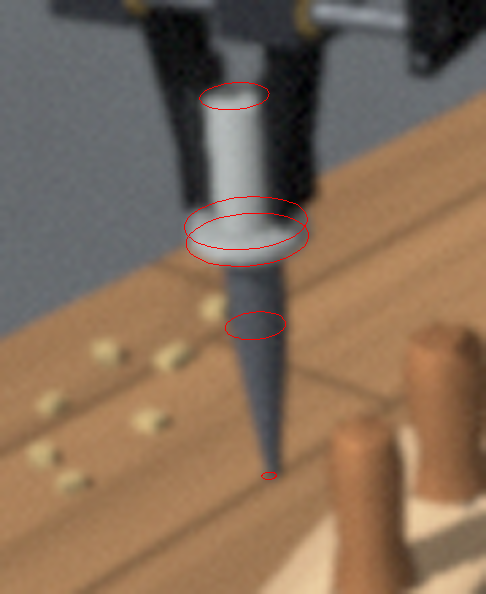

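Call:
send_rows:
  plan:
    - [[2.1,0,-34.5],[0,2.16,0],15]
    - [[2.1,0,-34.5],[0,2.16,0],15]
    - [[2.1,0,-34.5],[0,2.16,0],15]
    - [[2.1,0,-34.5],[0,2.16,0],15]
    - [[2.1,0,-34.5],[0,2.16,0],15]
    - [[2.1,0,-34.5],[0,2.16,0],15]
    - [[2.1,0,-34.5],[0,2.16,0],15]
    - [[2.1,0,-34.5],[0,2.16,0],15]
    - [[2.1,0,-34.5],[0,2.16,0],15]
    - [[2.1,0,-34.5],[0,2.16,0],15]
    - [[2.1,0,-34.5],[0,2.16,0],15]
    - [[2.1,0,-34.5],[0,2.16,0],15]

```text
time: 8.72
tcp_pos: [554.2, -150.9, 310.0]
ee_rot: [-0.704, 0.066, -0.066, 0.704]
contact_force: [0.1, -0.2, -3.1]
grip_width: 20.8
```

Call:
send_rows:
  plan:
    - [[2.1,0,-34.5],[0,2.16,0],15]
    - [[2.1,0,-34.5],[0,2.16,0],15]
    - [[0,0,0],[0,0,0],15]
    - [[0,0,0],[0,0,0],15]
    - [[0,0,0],[0,0,0],15]
    - [[0,0,0],[0,0,0],15]

```text
time: 9.22
tcp_pos: [545.0, -215.9, 310.4]
ee_rot: [-0.701, 0.091, -0.091, 0.702]
contact_force: [0.3, 0.7, -2.5]
grip_width: 20.6
```

Run:
```python
from ov import *
np.set_printoptions(precision=2,suppress=True)
p,_=avg(3);st=state();print(st['time'],p)
s=snapshot('side');r,k=map(int,proj(s,[544,-219,160]))
overlay(s,p-[0,0,26.5],[0,0,1],'pics/b1.png',(r-60,k-55,r+60,k+55),5,[([544,-219,110],21),([544,-219,122],3)])
solve([544,-219,310],-15,2)
t=snapshot('top');cv2.imwrite('pics/b1t.png',cv2.resize(t['color'][150:300,340:480],None,fx=4,fy=4))
```

```text
9.3667 [ 545.06 -215.91  310.49]
start [ 545.  -216.5  310.7] yaw -14.82 dyaw -0.18 tilt [ 0.  0. -1.]
row [-0.16  0.37 -1.34] turn_y 0.088 step 1.4
```

View pics/b1.png

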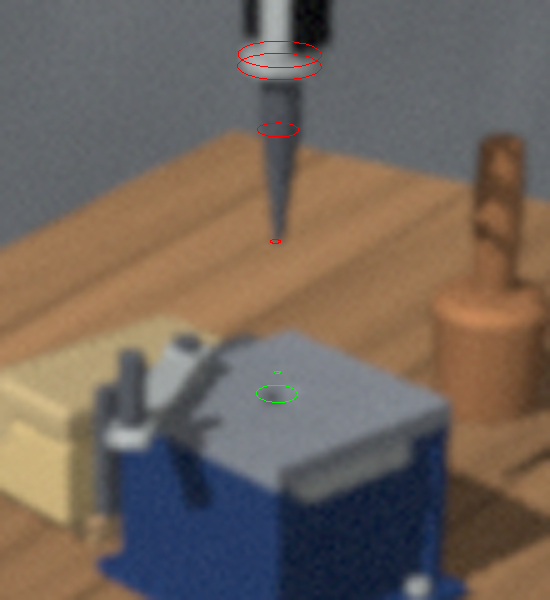

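View pics/b1t.png

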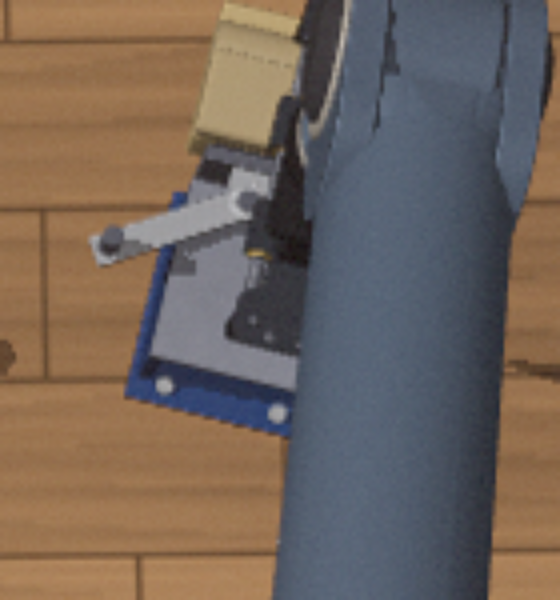

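Call:
send_rows:
  plan:
    - [[-0.2,18.5,-0.7],[0,0.1,0],15]
    - [[-0.1,18.5,-0.7],[0,0.1,0],15]
    - [[0,18.5,-0.7],[0,0,0],15]
    - [[0,18.5,-0.6],[0,0,0],15]
    - [[0,0,0],[0,0,0],15]
    - [[0,0,0],[0,0,0],15]
    - [[0,0,0],[0,0,0],15]

```text
time: 10.05
tcp_pos: [544.6, -220.1, 237.9]
ee_rot: [0.701, -0.092, 0.094, -0.701]
contact_force: [-0.1, -0.2, -2.2]
grip_width: 20.8
```

Run:
```python
from ov import *
np.set_printoptions(precision=2,suppress=True)
p,_=avg(3);st=state();print(st['time'],p)
s=snapshot('side');r,k=map(int,proj(s,[544,-219,130]))
overlay(s,p-[0,0,26.5],[0,0,1],'pics/b2.png',(r-35,k-30,r+30,k+30),9,[([544,-219,110],21)])
b=cv2.resize(s['color'][r-35:r+30,k-30:k+30],None,fx=9,fy=9,interpolation=cv2.INTER_CUBIC);cv2.imwrite('pics/b2r.png',b)
solve([544,-219,236],-15,2)
```

```text
10.2 [ 544.7  -220.16  238.16]
start [ 544.4 -220.3  238. ] yaw -15.14 dyaw 0.14 tilt [ 0. -0. -1.]
row [-0.36  0.99  0.56] turn_y -0.069 step 1.2
```

View pics/b2.png

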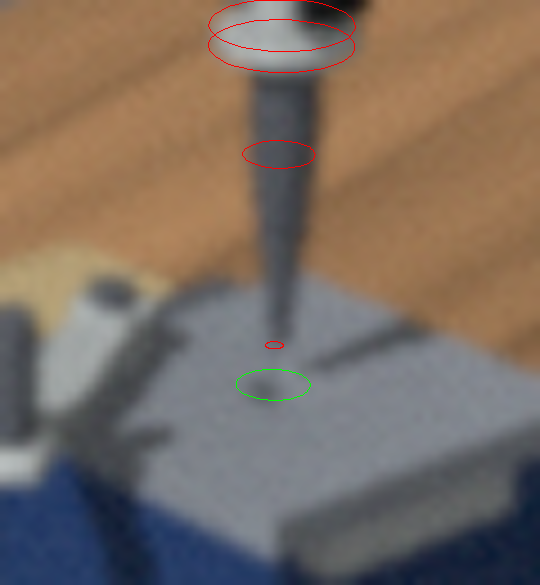

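View pics/b2r.png

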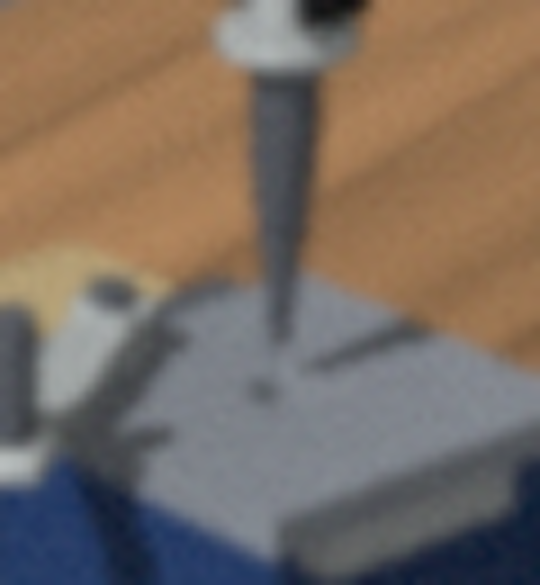

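Call:
send_rows:
  plan:
    - [[-2.2,0,1.8],[0,0,0],15]
    - [[0,5,0],[0,0,0],15]
    - [[0,6,0],[0,0,0],15]
    - [[0,6,0],[0,0,0],15]
    - [[0,5,0],[0,0,0],15]
    - [[0,4,0],[0,0,0],15]
    - [[0,3,0],[0,0,0],15]
    - [[0,0,0],[0,0,0],15]
    - [[0,0,0],[0,0,0],15]

```text
time: 11.0
tcp_pos: [542.1, -217.9, 207.4]
ee_rot: [-0.701, 0.093, -0.093, 0.701]
contact_force: [0.7, -0.4, -2.1]
grip_width: 21.0
```

Run:
```python
from ov import *
np.set_printoptions(precision=2,suppress=True)
p,_=avg(3);st=state();print(st['time'],p,st['contact_force'],st['torque'])
s=snapshot('side');r,k=map(int,proj(s,[544,-219,130]))
overlay(s,p-[0,0,26.5],[0,0,1],'pics/b3.png',(r-35,k-30,r+30,k+30),9,[([544,-219,110],21)])
```

```text
11.15 [ 542.21 -217.92  207.7 ] [-0.09 -0.41 -2.51] [-0.02 -0.12 -0.02]
```

View pics/b3.png

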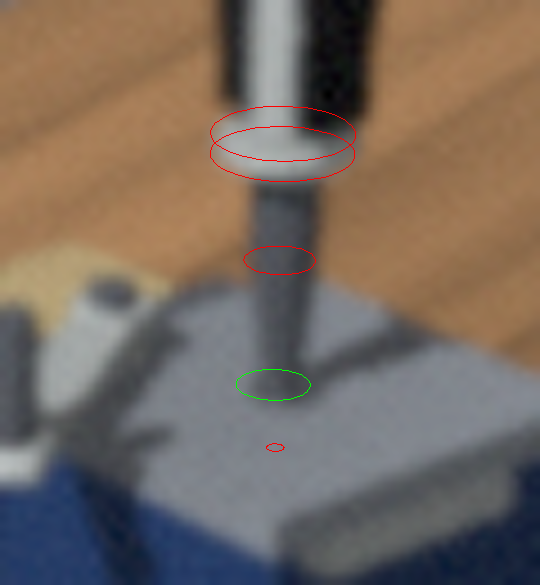

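Call:
send_rows:
  plan:
    - [[0.4,4,0],[0,0,0],15]
    - [[0.4,4,0],[0,0,0],15]
    - [[0.4,4,0],[0,0,0],15]
    - [[0.4,4,0],[0,0,0],15]
    - [[0,0,0],[0,0,0],15]
    - [[0,0,0],[0,0,0],15]

```text
time: 11.7
tcp_pos: [542.2, -218.4, 190.5]
ee_rot: [-0.701, 0.094, -0.092, 0.701]
contact_force: [-2.5, -0.5, -3.7]
grip_width: 20.9
```

```bash
cat > look.py <<'E'
from ov import *
import sys
np.set_printoptions(precision=2,suppress=True)
P=[];F=[];T=[]
for i in range(3):
    s=snapshot('side');st=state();P.append(st['tcp_pos']);F.append(st['contact_force']);T.append(st['torque'])
p=np.mean(P,0);f=np.mean(F,0);M=R.from_quat(st['ee_rot']).as_matrix()
print(st['time'],p,'F tool',M.T@f,'F',f,'T',np.mean(T,0),'w',st['grip_width'],'down',M[:,1])
r,k=map(int,proj(s,[544,-219,130]))
overlay(s,p-[0,0,26.5],[0,0,1],sys.argv[1],(r-35,k-30,r+30,k+30),9,[([544,-219,110],21)])
E
python3 look.py pics/b4.png
```

```text
11.85 [ 542.35 -218.35  190.81] F tool [-3.74  3.96 -0.83] F [-3.84  0.18 -3.95] T [-0.15  1.13  0.01] w 20.745759873275418 down [-0.  0. -1.]
```

View pics/b4.png

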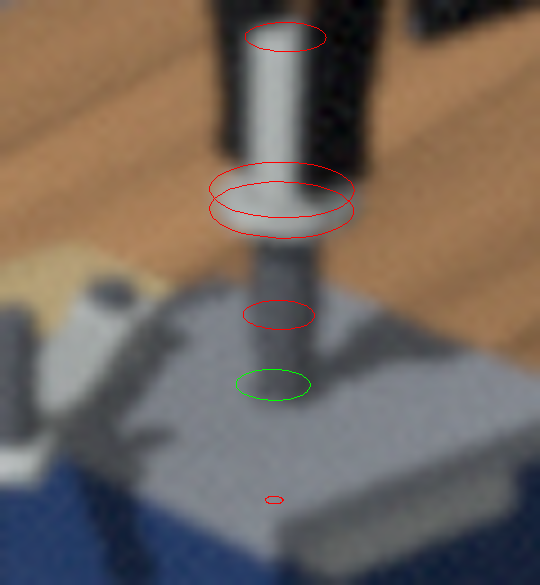

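Call:
send_rows:
  plan:
    - [[0.4,4,0],[0,0,0],15]
    - [[0.4,4,0],[0,0,0],15]
    - [[0.4,4,0],[0,0,0],15]
    - [[0.4,3,0],[0,0,0],15]
    - [[0,0,0],[0,0,0],15]
    - [[0,0,0],[0,0,0],15]

```text
time: 12.35
tcp_pos: [542.8, -219.0, 176.2]
ee_rot: [0.701, -0.095, 0.091, -0.701]
contact_force: [-7.6, -0.6, -0.6]
grip_width: 20.8
```

```bash
python3 look.py pics/b5.png
```

```text
12.5 [ 542.82 -218.96  176.21] F tool [-6.54  0.68 -2.18] F [-6.89 -0.39 -0.64] T [-0.08  2.04  0.01] w 20.90679432468949 down [-0.01  0.   -1.  ]
```

View pics/b5.png

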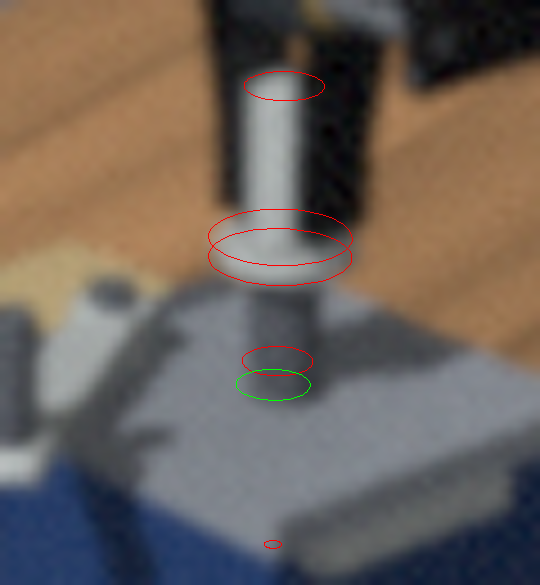

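Call:
send_rows:
  plan:
    - [[0.3,3,0],[0,0,0],15]
    - [[0.3,3,0],[0,0,0],15]
    - [[0.2,3,0],[0,0,0],15]
    - [[0,2,0],[0,0,0],15]
    - [[0,0,0],[0,0,0],15]
    - [[0,0,0],[0,0,0],15]

```text
time: 13.0
tcp_pos: [543.0, -219.6, 165.5]
ee_rot: [0.701, -0.096, 0.091, -0.7]
contact_force: [-10.0, -0.1, 2.9]
grip_width: 21.0
```

```bash
python3 look.py pics/b6.png
```

```text
13.15 [ 542.96 -219.61  165.5 ] F tool [-8.66 -1.55 -3.15] F [-9.17 -0.77  1.62] T [-0.19  2.49  0.03] w 21.13263217226257 down [-0.01 -0.   -1.  ]
```

View pics/b6.png

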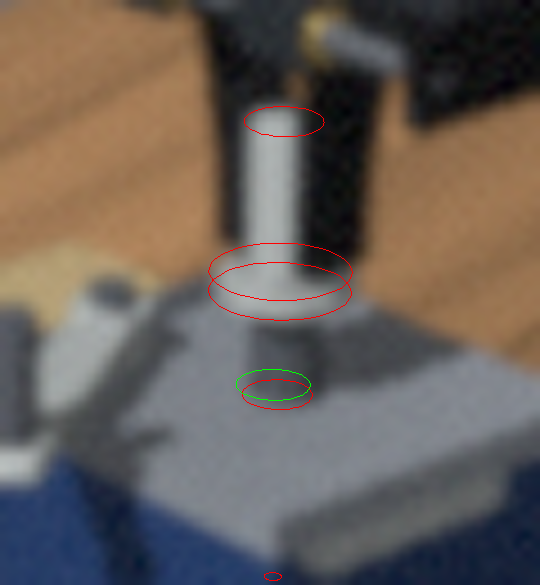

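Call:
send_rows:
  plan:
    - [[0.2,2,0],[0,0,0],15]
    - [[0.2,2,0],[0,0,0],15]
    - [[0,2,0],[0,0,0],15]
    - [[0,2,0],[0,0,0],15]
    - [[0,2,0],[0,0,0],15]
    - [[0,0,0],[0,0,0],15]
    - [[0,0,0],[0,0,0],15]

```text
time: 13.73
tcp_pos: [542.9, -219.8, 155.6]
ee_rot: [0.701, -0.096, 0.091, -0.7]
contact_force: [-11.4, -0.8, 2.8]
grip_width: 20.9
```

```bash
python3 look.py pics/b7.png
```

```text
13.8833 [ 542.9  -219.83  155.57] F tool [-9.27 -3.03 -3.01] F [-9.71 -0.48  3.1 ] T [-0.19  2.72  0.02] w 20.99077095675871 down [-0.01 -0.   -1.  ]
```

View pics/b7.png

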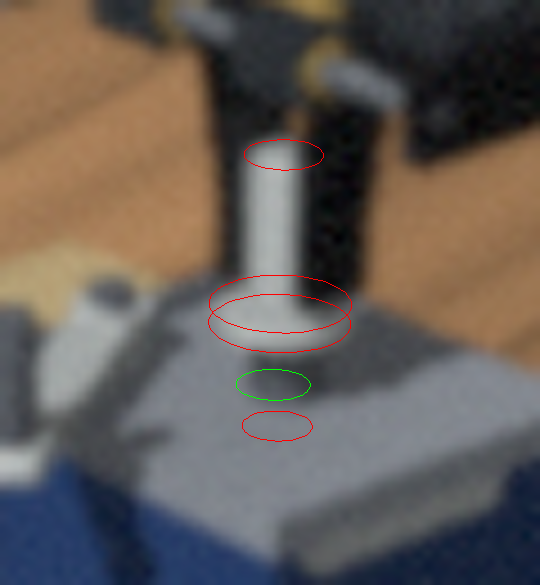

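Call:
send_rows:
  plan:
    - [[0,2,0],[0,0,0],15]
    - [[0,2,0],[0,0,0],15]
    - [[0,2,0],[0,0,0],15]
    - [[0,2,0],[0,0,0],15]
    - [[0,2,0],[0,0,0],15]
    - [[0,0,0],[0,0,0],15]
    - [[0,0,0],[0,0,0],15]

```text
time: 14.47
tcp_pos: [542.7, -219.9, 145.3]
ee_rot: [0.701, -0.096, 0.091, -0.7]
contact_force: [-10.4, -0.5, 1.7]
grip_width: 20.6
```

```bash
python3 look.py pics/b8.png
```

```text
14.6167 [ 542.7  -219.91  145.24] F tool [-9.72 -2.07 -3.32] F [-10.23  -0.65   2.16] T [-0.27  2.61  0.01] w 20.998155289281147 down [-0.01 -0.   -1.  ]
```

View pics/b8.png

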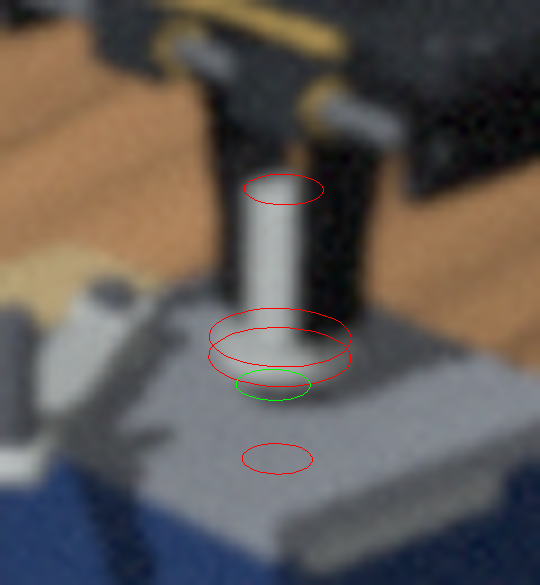

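Call:
send_rows:
  plan:
    - [[-0.5,2,0.2],[0,0,0],15]
    - [[-0.5,2,0.2],[0,0,0],15]
    - [[-0.5,2,0.2],[0,0,0],15]
    - [[-0.5,2,0.2],[0,0,0],15]
    - [[0,1,0],[0,0,0],15]
    - [[0,1,0],[0,0,0],15]
    - [[0,0,0],[0,0,0],15]
    - [[0,0,0],[0,0,0],15]

```text
time: 15.28
tcp_pos: [542.3, -219.7, 135.9]
ee_rot: [0.702, -0.095, 0.092, -0.7]
contact_force: [-8.6, -3.5, 1.3]
grip_width: 20.8
```

```bash
python3 look.py pics/b9.png
```

```text
15.4333 [ 542.3  -219.71  135.86] F tool [-7.28 -1.88 -4.86] F [-8.29 -2.78  1.93] T [-0.72  2.09  0.  ] w 20.8990212304503 down [-0. -0. -1.]
```

View pics/b9.png

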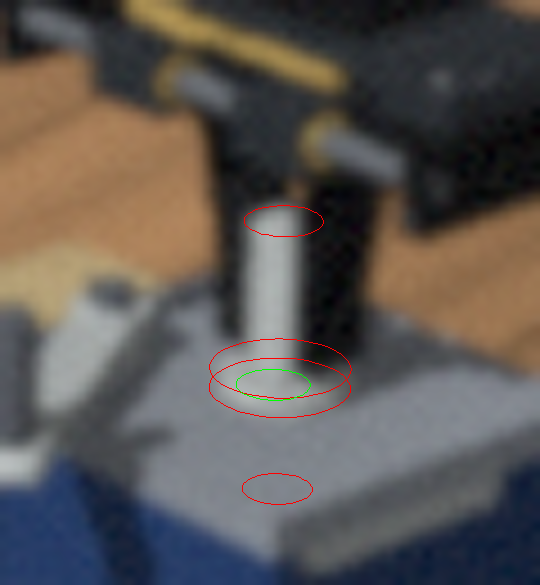

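Call:
send_rows:
  plan:
    - [[-0.5,1,-0.5],[0,0,0],15]
    - [[-0.5,1,-0.5],[0,0,0],15]
    - [[-0.5,1,-0.5],[0,0,0],15]
    - [[0,1,0],[0,0,0],15]
    - [[0,0,0],[0,0,0],15]
    - [[0,0,0],[0,0,0],15]

```text
time: 15.93
tcp_pos: [542.2, -219.8, 135.6]
ee_rot: [0.702, -0.094, 0.093, -0.7]
contact_force: [-12.2, -0.4, 19.7]
grip_width: 20.9
```

```bash
python3 look.py pics/b10.png
```

```text
16.0833 [ 542.19 -219.85  135.59] F tool [-12.91 -20.24  -3.2 ] F [-13.27   0.35  20.25] T [0.15 3.01 0.05] w 20.619064846153954 down [-0. -0. -1.]
```

View pics/b10.png

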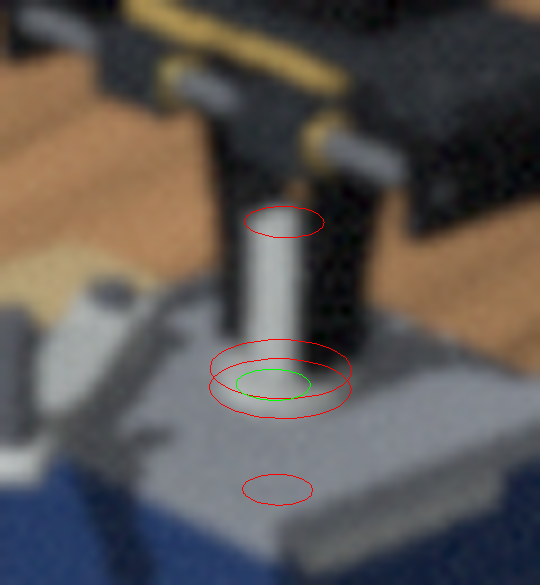

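Call:
send_rows:
  plan:
    - [[-1.5,-1.5,-0.5],[0,0,0],15]
    - [[-1.5,-1,-0.5],[0,0,0],15]
    - [[0,0,0],[0,0,0],15]
    - [[0,0,0],[0,0,0],45]
    - [[0,0,0],[0,0,0],45]
    - [[0,0,0],[0,0,0],45]
    - [[0,0,0],[0,0,0],45]
    - [[0,0,0],[0,0,0],45]
    - [[0,0,0],[0,0,0],45]

```text
time: 16.83
tcp_pos: [539.7, -218.8, 134.0]
ee_rot: [-0.701, 0.093, -0.093, 0.701]
contact_force: [-0.0, 0.7, 0.1]
grip_width: 43.9
```

```bash
python3 look.py pics/b11.png
```

```text
16.9833 [ 539.67 -218.86  134.03] F tool [-0.01 -0.55 -0.16] F [-0.05 -0.15  0.55] T [-0.04 -0.03  0.02] w 44.56896973267159 down [ 0.  0. -1.]
```

View pics/b11.png

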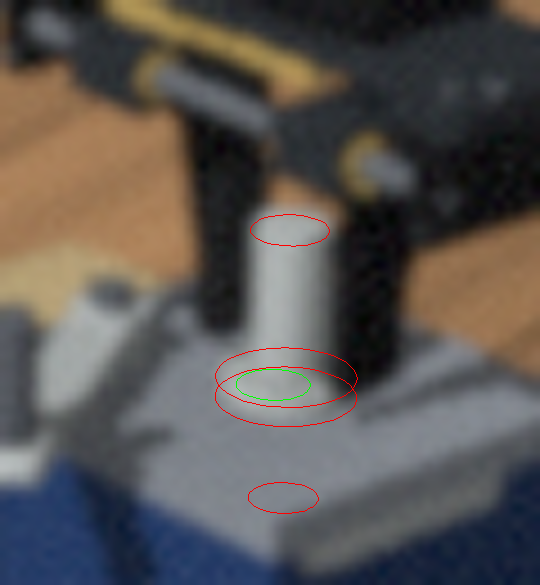

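Call:
send_rows:
  plan:
    - [[0,-10,0],[0,0,0],45]
    - [[0,-20,0],[0,0,0],45]
    - [[0,-25,0],[0,0,0],45]
    - [[0,-15,0],[0,0,0],45]
    - [[0,0,0],[0,0,0],0]
    - [[0,0,0],[0,0,0],0]

```text
time: 17.48
tcp_pos: [540.1, -219.1, 205.5]
ee_rot: [0.701, -0.092, 0.094, -0.701]
contact_force: [-0.9, -0.3, -0.8]
grip_width: 37.5
```

Run:
```python
from ov import *
np.set_printoptions(precision=2,suppress=True)
s=snapshot('side');st=state();print(st['time'],st['tcp_pos'],st['contact_force'])
r,k=map(int,proj(s,[544,-219,130]))
overlay(s,[543,-219,110],[0,0,1],'pics/c1.png',(r-35,k-45,r+25,k+30),9,[([544,-219,110],21)])
# keeper tab
for q in('keeper_tab','keeper_pivot'):
  for l in landmark_of('side',q)[:2]: print(q,l['score'],l['centre'],at_z(s,l['centre'],145 if 'tab' in q else 122))
print(proj(s,[567,-118,145]))
```

```text
17.5333 [ 539.31 -218.98  204.19] [-0.73  0.49 -0.41]
keeper_tab 0.79 [207.4, 328.8] [ 559.38 -115.91  145.  ]
keeper_pivot 0.76 [202.6, 338.6] [ 583.76 -194.46  122.  ]
keeper_pivot 0.71 [391.8, 154.2] [428.49 529.6  122.  ]
(np.float64(206.346495102889), np.float64(326.70784488564436))
```

View pics/c1.png

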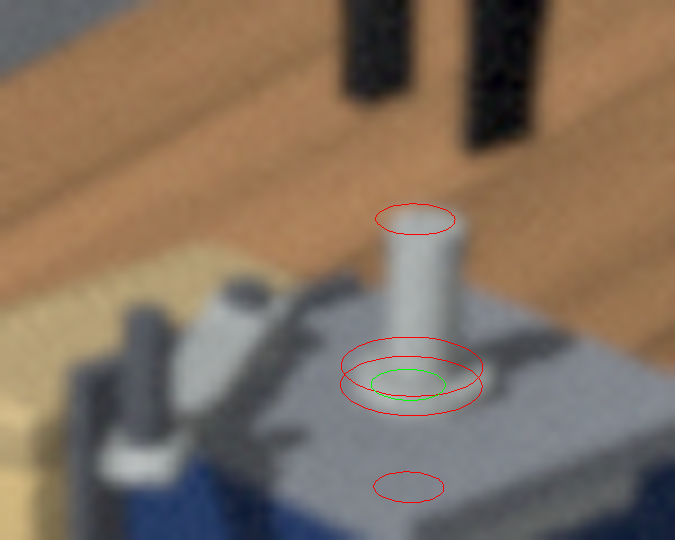

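Call:
send_rows:
  plan:
    - [[4.6,0,3.3],[0,0,0],0]
    - [[0,0,0],[0,0,0],0]
    - [[0,0,0],[0,0,0],0]
    - [[0,8,0],[0,0,0],0]
    - [[0,8,0],[0,0,0],0]
    - [[0,6,0],[0,0,0],0]
    - [[0,3,0],[0,0,0],0]
    - [[0,2,0],[0,0,0],0]
    - [[0,2,0],[0,0,0],0]
    - [[0,2,0],[0,0,0],0]
    - [[0,0,0],[0,0,0],0]

```text
time: 18.55
tcp_pos: [545.2, -217.1, 175.5]
ee_rot: [0.701, -0.093, 0.094, -0.701]
contact_force: [-4.8, 1.0, 11.8]
grip_width: 0.3
```

```bash
python3 look.py pics/c2.png
```

```text
18.7 [ 545.18 -217.08  175.51] F tool [ -4.49 -11.5   -0.07] F [-4.36  1.11 11.49] T [0.27 0.93 0.02] w 0.7663730236797069 down [ 0. -0. -1.]
```

View pics/c2.png

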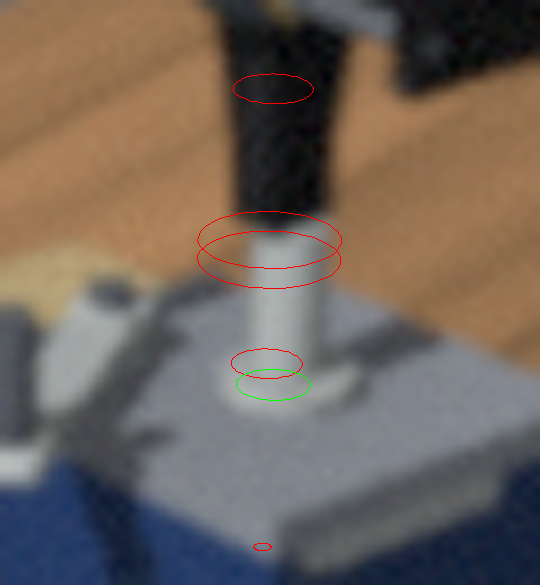

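Call:
send_rows:
  plan:
    - [[0,1.5,0],[0,0,0],0]
    - [[0,1.5,0],[0,0,0],0]
    - [[0,0,0],[0,0,0],0]
    - [[0,0,0],[0,0,0],0]

```text
time: 19.03
tcp_pos: [545.5, -217.1, 175.4]
ee_rot: [0.702, -0.093, 0.094, -0.7]
contact_force: [-9.4, 2.7, 27.5]
grip_width: 0.4
```

```bash
python3 look.py pics/c3.png
```

```text
19.1833 [ 545.54 -217.08  175.42] F tool [ -9.57 -26.28   0.02] F [-9.29  2.58 26.25] T [0.55 2.19 0.03] w 0.5413769215791567 down [ 0. -0. -1.]
```

View pics/c3.png

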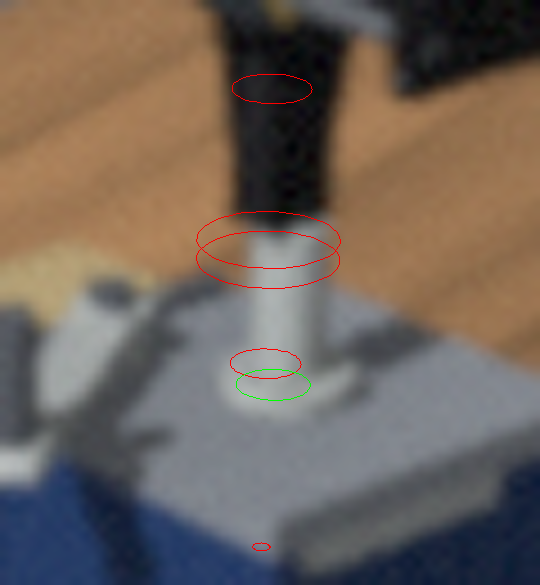

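Call:
send_rows:
  plan:
    - [[0,-8,0],[0,0,0],0]
    - [[0,-20,0],[0,0,0],0]
    - [[0,-25,0],[0,0,0],0]
    - [[0,-7,25],[0,0,0],0]
    - [[0.5,0,35],[0,0,0],0]
    - [[0.5,0,35],[0,0,0],0]
    - [[0.5,0,24],[0,0,0],0]
    - [[0.5,0,10],[0,0,0],0]
    - [[0,0,0],[0,0,0],0]
    - [[0,0,0],[0,0,0],0]

```text
time: 20.02
tcp_pos: [580.4, -94.1, 230.0]
ee_rot: [0.701, -0.093, 0.093, -0.7]
contact_force: [-0.3, -1.0, -0.5]
grip_width: 0.1
```

```bash
cat > kp.py <<'E'
from ov import *
np.set_printoptions(precision=2,suppress=True)
O=np.array([542.2,-219.5,0]);yaw=np.radians(-15);ex=np.array([np.cos(yaw),np.sin(yaw),0]);ey=np.array([-np.sin(yaw),np.cos(yaw),0])
def fb(p): d=np.array(p)-O;return np.array([d@ex,d@ey,p[2]])
def tw(b): return O+b[0]*ex+b[1]*ey+np.array([0,0,b[2]])
E
python3 - <<'E'
from kp import *
p,_=avg(2);st=state();print(st['time'],p,fb(p),st['contact_force'],st['grip_width'])
t=snapshot('top');cv2.imwrite('pics/d1t.png',cv2.resize(t['color'][180:260,355:455],None,fx=7,fy=7,interpolation=cv2.INTER_CUBIC))
s=snapshot('side');r,k=map(int,proj(s,[544,-219,130]));cv2.imwrite('pics/d1s.png',cv2.resize(s['color'][r-40:r+25,k-50:k+30],None,fx=9,fy=9,interpolation=cv2.INTER_CUBIC))
solve(tw([5,132,235]),-15,2)
E
```

```text
20.1167 [580.26 -94.68 229.96] [  4.46 130.42 229.96] [-0.37 -0.38 -0.04] 0.4657586267409466
start [580.1 -95.4 230. ] yaw -15.35 dyaw 0.35 tilt [-0. -0. -1.]
row [ 0.24 -2.52  1.18] turn_y -0.174 step 2.8
```

View pics/d1t.png

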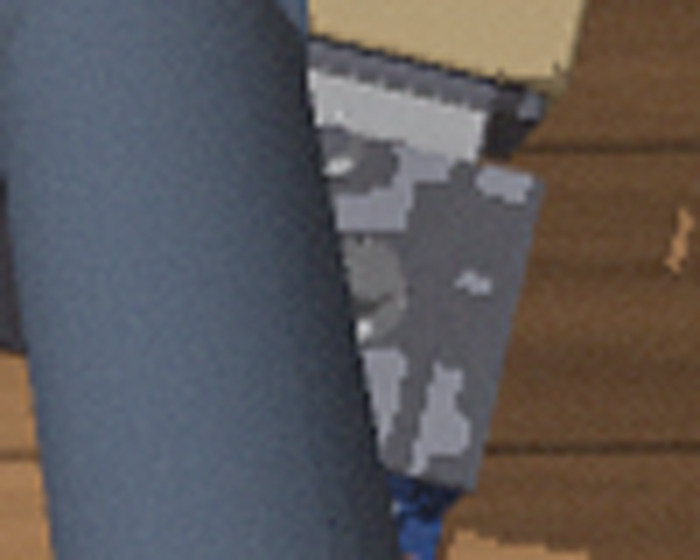

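View pics/d1s.png

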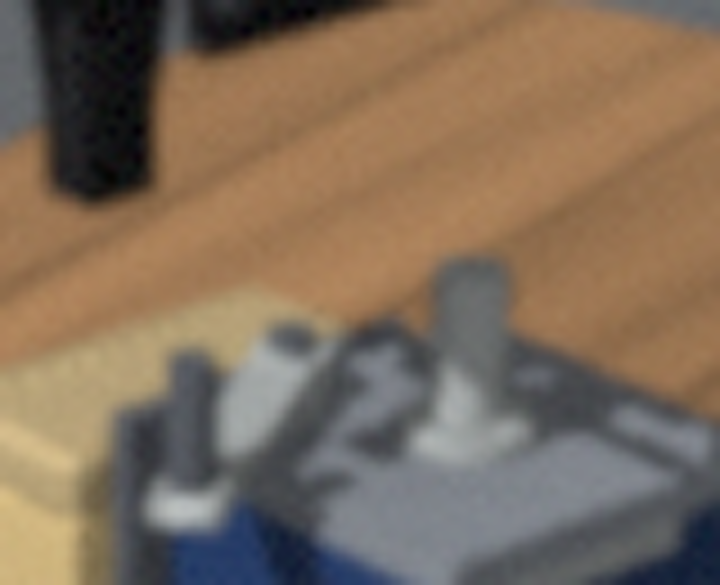

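Call:
send_rows:
  plan:
    - [[0.5,20,1],[0,-0.3,0],0]
    - [[0,25,0.5],[0,0,0],0]
    - [[0,25,0],[0,0,0],0]
    - [[0,12,0],[0,0,0],0]
    - [[0,0,0],[0,0,0],0]
    - [[0,0,0],[0,0,0],0]

```text
time: 20.72
tcp_pos: [581.4, -92.4, 148.1]
ee_rot: [0.701, -0.092, 0.092, -0.701]
contact_force: [-0.1, -0.0, 1.0]
grip_width: 0.2
```

```bash
cat > kl.py <<'E'
from kp import *
import sys
s=snapshot('side');st=state();p=st['tcp_pos'];s=snapshot('side')
M=R.from_quat(st['ee_rot']).as_matrix();print(st['time'],fb(p),'F tool',M.T@st['contact_force'])
r,k=map(int,proj(s,[544,-200,130]));cv2.imwrite(sys.argv[1],cv2.resize(s['color'][r-35:r+30,k-50:k+30],None,fx=8,fy=8,interpolation=cv2.INTER_CUBIC))
for l in landmark_of('side','keeper_tab')[:2]: 
    b=fb(at_z(s,l['centre'],145));print('tab',l['score'],b,'theta',np.arctan2(b[1]-23,50-b[0]))
E
python3 kl.py pics/e1.png
```

```text
20.7667 [  5.67 133.3  149.17] F tool [0.46 0.4  0.26]
tab 0.69 [-10.41 103.41 145.  ] theta 0.9264583837477613
tab 0.55 [-131.02  394.02  145.  ] theta 1.1168848488514593
```

View pics/e1.png

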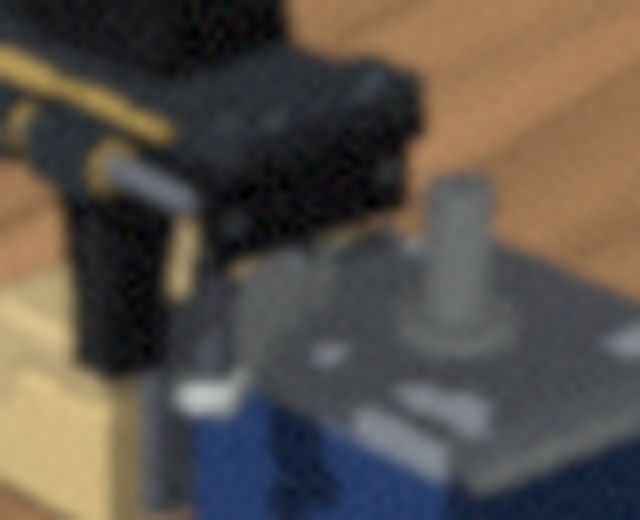

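Call:
send_rows:
  plan:
    - [[-1.3,0,-7],[0,0,0],0]
    - [[-1.4,0,-7],[0,0,0],0]
    - [[-4.4,0,-3.6],[0,0,0],0]
    - [[-4.4,0,-3.6],[0,0,0],0]
    - [[-4.4,0,-3.6],[0,0,0],0]
    - [[-4.1,0,-4.8],[0,0,0],0]
    - [[-4.1,0,-4.8],[0,0,0],0]
    - [[-4.1,0,-4.8],[0,0,0],0]
    - [[0,0,0],[0,0,0],0]

```text
time: 21.62
tcp_pos: [541.9, -122.0, 148.4]
ee_rot: [-0.701, 0.093, -0.091, 0.701]
contact_force: [-1.9, 1.7, 0.4]
grip_width: 0.6
```

```bash
python3 kl.py pics/e2.png
```

```text
21.6667 [-24.54  94.05 148.47] F tool [-0.39 -0.16  1.04]
tab 0.5 [-34.73  73.2  145.  ] theta 0.5348658887168315
```

View pics/e2.png

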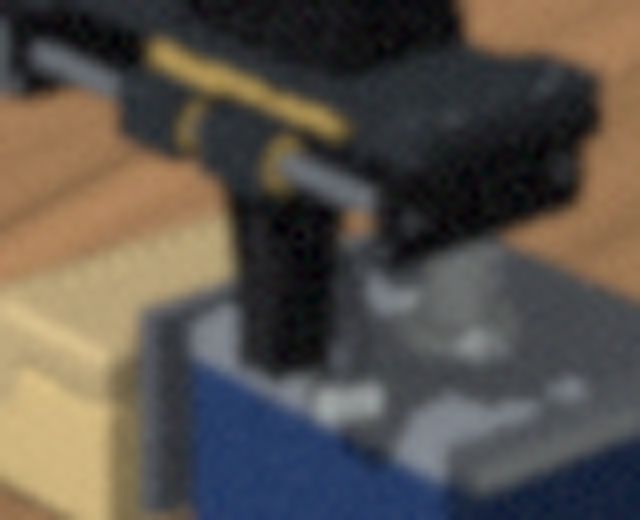

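Call:
send_rows:
  plan:
    - [[-2.3,0,-5.8],[0,0,0],0]
    - [[-2.3,0,-5.8],[0,0,0],0]
    - [[-2.3,0,-5.8],[0,0,0],0]
    - [[-1.8,0,-6],[0,0,0],0]
    - [[-1.8,0,-6],[0,0,0],0]
    - [[-1.8,0,-6],[0,0,0],0]
    - [[-0.7,0,-5],[0,0,0],0]
    - [[-0.7,0,-5],[0,0,0],0]
    - [[-0.7,0,-5],[0,0,0],0]
    - [[0,0,0],[0,0,0],0]

```text
time: 22.6
tcp_pos: [517.1, -168.6, 148.2]
ee_rot: [0.701, -0.092, 0.092, -0.701]
contact_force: [-0.8, 0.1, -0.2]
grip_width: 0.3
```

```bash
python3 kl.py pics/e3.png
```

```text
22.65 [-37.33  43.04 148.23] F tool [-0.47  0.33  0.76]
tab 0.76 [-47.19  22.96 145.  ] theta -0.000446441491435418
```

View pics/e3.png

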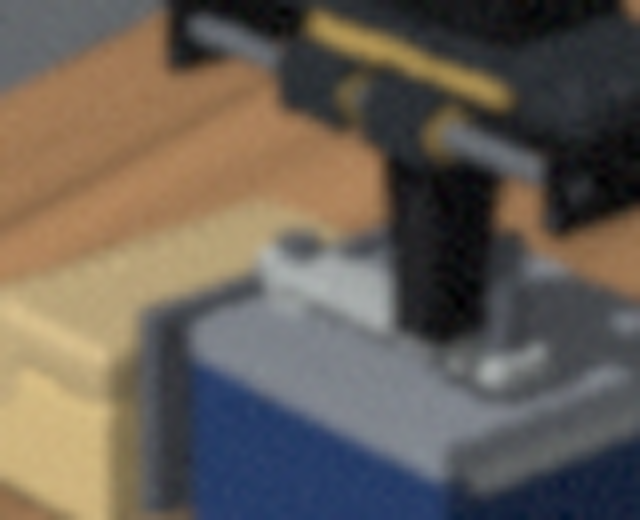

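Nearly closed; push on to the stop, watching the force.

Call:
send_rows:
  plan:
    - [[0,0,-2],[0,0,0],0]
    - [[0,0,-2],[0,0,0],0]
    - [[0,0,-1],[0,0,0],0]
    - [[0,0,-1],[0,0,0],0]
    - [[0,0,0],[0,0,0],0]
    - [[0,0,0],[0,0,0],0]

```text
time: 23.25
tcp_pos: [517.0, -169.2, 148.3]
ee_rot: [-0.7, 0.09, -0.091, 0.703]
contact_force: [2.4, 7.8, -0.9]
grip_width: 0.5
```

```bash
python3 kl.py pics/e4.png
```

```text
23.3 [-37.37  42.09 148.33] F tool [-0.2   0.4   8.51]
tab 0.57 [-53.14  23.22 145.  ] theta 0.00215275581720336
```

Call:
send_rows:
  plan:
    - [[0,0,6],[0,0,0],0]
    - [[0,0,12],[0,0,0],0]
    - [[0,-15,10],[0,0,0],0]
    - [[0,-30,10],[0,0,0],0]
    - [[0,-35,10],[0,0,0],0]
    - [[0,-20,30],[0,0,0],0]
    - [[0,0,35],[0,0,0],0]
    - [[0,0,35],[0,0,0],0]
    - [[0,0,35],[0,0,0],0]
    - [[0,0,35],[0,0,0],0]
    - [[0,0,25],[0,0,0],0]
    - [[0,0,0],[0,0,0],0]

```text
time: 24.4
tcp_pos: [578.2, 69.5, 248.5]
ee_rot: [-0.7, 0.088, -0.088, 0.703]
contact_force: [-0.1, 1.5, 0.4]
grip_width: 0.3
```

Run:
```python
from kp import *
for c,(z) in(('top',0),('side',0)):
    s=snapshot(c);r,k=map(int,proj(s,[544,-205,120]));print(r,k)
    overlay(s,[542.2,-219.5,110],[0,0,1],f'pics/f_{c}.png',(r-33,k-35,r+33,k+35),9,[([*tw([50,23,122])[:2],132],6),([*tw([-45,23,0])[:2],164],14)])
    for q,z in(('keeper_tab',145),('keeper_pivot',122),('drift_handle',140)):
        for l in landmark_of(c,q)[:1]: print(c,q,round(l['score'],2),fb(at_z(s,l['centre'],z)))
st=state();print(st['time'],st['tcp_pos'],st['contact_force'],st['qd'])
```

```text
220 399
top keeper_tab 0.7 [-48.07  20.29 145.  ]
top keeper_pivot 0.6 [ 51.54  28.9  122.  ]
top drift_handle 0.76 [-254.73  469.08  140.  ]
205 353
side keeper_tab 0.68 [-56.73  36.89 145.  ]
side keeper_pivot 0.93 [ 45.8   22.36 122.  ]
side drift_handle 0.9 [-298.87  467.69  140.  ]
24.8 [577.94  60.2  248.15] [0.26 0.5  0.13] [-0.    0.   -0.01 -0.   -0.   -0.    0.  ]
```

View pics/f_top.png

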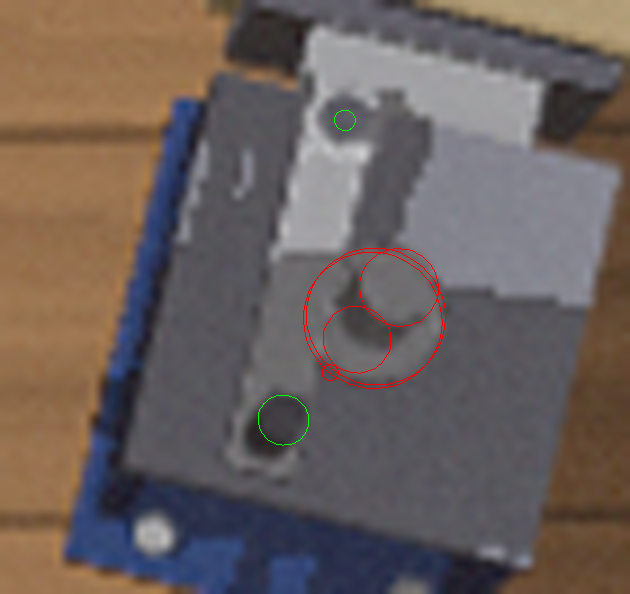

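View pics/f_side.png

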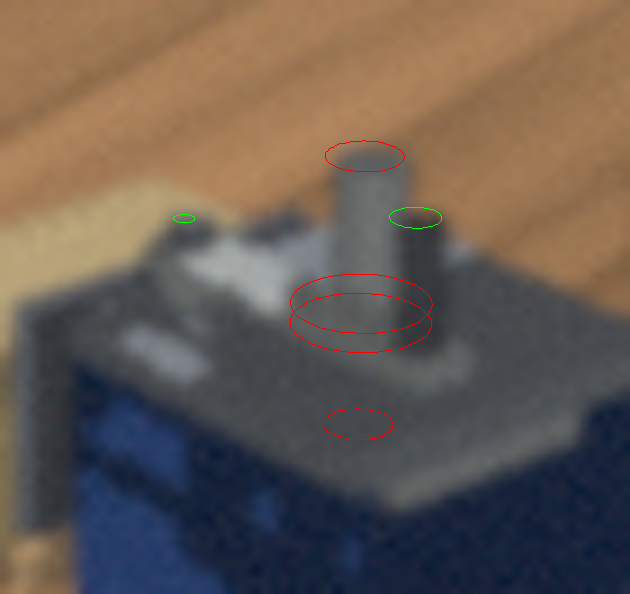

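```bash
python3 -c "
from bench import *
print(state()['time'],sign_off())"
```

```text
the job is handed in; nothing more can be done
24.8 None
```

I pulled the drift from the rack, pushed it down through both holes until it seated, let go, and swung the keeper to its stop. The job was handed in at 24.8 s, and no verdict was reported.

**Drift seating:**
- At about 20 N downward in the grip, and again at 26 N on the handle top, the drift did not move further.
- The handle top read about 161.5 mm, against the 161 mm expected when seated.
- While I was releasing it, the side picture suggested a lean of about 0.03 rad. After I pressed on the handle it looked upright.

**Keeper:** It stopped against about 8.5 N. In the last top picture the tab sits at its predicted closed place (about 0 rad), over the collar and beside the handle.

**Not fully confirmed:**
- I could not see the bar's alignment directly. I take it as in line because the straight shank is seated through both holes.
- The two cameras disagreed by a few millimetres.
- In the last side picture the network put the tab about 14 mm further towards +y and 12 mm further towards -x than the closed place, though the picture itself agreed with closed.
- The last network query for the drift handle returned one of the coloured decoys, so for the drift I went by the pictures.

I did not measure the other rack tools, the mallet or the offcut again at the end, and nothing I saw suggested they had moved. The arm ended clear of everything.

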